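# Lock the kitchen knives away in the child-safe case

### The job

Put every knife that lies on the chopping board into the child-safe knife case, and leave the wooden spoon out on the board. One or both of the case's two red clips lie over the edge of the blue lid: with the orange coin key turn whichever is not clear until it is fully clear, take the lid off, lay the knives inside, put the lid back fully home, then turn both clips fully across the lid with the key and stand the key in its holder again. Turn the clips with the key only, not with the fingers, and leave everything else on the counter alone.

Things in the scene. Friction and masses are not known exactly. Their poses are not given: they have to be found in the camera images.
- case: White open-topped knife case fixed to the counter, 196 (its x) x 162 (its y) x 65 mm high, walls and floor 6 mm thick (inside 184 x 150 x 59 mm deep). Origin: centre of its underside, on the counter; z up.
- lid: Loose blue lid, plate 196 (x) x 162 (y) x 8 mm, 0.35 kg. Origin: centre of the plate's underside, 65 mm above the case's origin when seated, axes along the case's. A wooden handle block 80 (x) x 18 (y) mm at its centre has its top 44 mm above the origin. Two ribs along x under the plate (170 x 4 mm, 8 mm deep, at y = +-68 mm) drop inside the case walls with 5 mm play.
- clipA (a joint): Angle of red clip A, rad, growing counter-clockwise seen from above: 0 = closed, bar across the lid's edge (along the case's y); 1.571 = clear, bar along the case's side. Stops at both; stays where left (friction 0.12 N m). Starts at or near closed, on either long side of the case. Bar 104 x 24 x 8 mm, pivoted at its middle, 2 mm above the lid.
- clipB (a joint): Angle of red clip B, rad, the same as clip A, on the other side of the case. It may start closed, half turned or clear (over 1.3 rad it no longer overlaps the lid).
- slotA (a point): Centre of the slotted steel head of clip A, at the head's top face (95 mm above the counter), on the turning axis, 111 mm from the case's centre along the case's y. Turns with the clip: x axis along the slot, y axis along the bar. Slot 8 mm wide, 12 mm deep, 40 mm long, open at both ends; head 40 x 40 mm.
- slotB (a point): The same point and axes on clip B.
- key: Loose coin key, 84 mm tall, standing upright in its holder. Origin: centre of the lower edge of its blade, z up along the key. From the bottom: steel blade 30 (x) x 4 (y) mm, 28 mm long; brass flange 44 x 26 mm from z = 28 to 34 mm; orange handle 34 (x) x 16 (y) mm from z = 34 to 84 mm.
- stand: White ceramic key holder fixed to the counter, 58 (x) x 32 (y) x 45 mm high, with an upright slot 42 (x) x 12 (y) mm. Origin: centre of its underside. The key's flange rests on its top, the key's origin then 17 mm above the holder's origin and the key's x along the holder's x (either way round).
- postA: Grey post beside the case that carries clip A, 40 x 58 x 69 mm, fixed. Origin: centre of its underside.
- postB: The same for clip B.
- board: Light wooden chopping board fixed to the counter, 310 (x) x 180 (y) x 5 mm thick, left or right of the case. Origin: centre of its underside. The knives and the spoon lie on it side by side, roughly along its y.
- mat: Flat grey mat fixed to the counter on the other side of the case, 220 (x) x 180 (y) x 4 mm. Empty: there is room to put the lid down here for a while. Origin: centre of its underside.
- spoon: Wooden spoon, 144 mm long, handle 14 x 12 mm, round flat head 34 mm across. Origin on its underside, 42 mm from the handle's end; x runs to the head. Stays out.
- knife1: Paring knife with a black handle, 152 mm long, about 70 g; may be absent. Origin: middle of the handle, on its underside. Handle 84 (x) x 20 (y) x 14 mm high; flat steel blade, 18 mm wide and 3 mm thick, runs on along +x from 42 to 110 mm, 7 mm above the underside.
- knife2: Paring knife with a red handle, 152 mm long, about 70 g; may be absent. Origin: middle of the handle, on its underside. Handle 84 (x) x 20 (y) x 14 mm high; flat steel blade, 18 mm wide and 3 mm thick, runs on along +x from 42 to 110 mm, 7 mm above the underside.
- knife3: Paring knife with a green handle, 152 mm long, about 70 g; may be absent. Origin: middle of the handle, on its underside. Handle 84 (x) x 20 (y) x 14 mm high; flat steel blade, 18 mm wide and 3 mm thick, runs on along +x from 42 to 110 mm, 7 mm above the underside.
- soap: Green bar of soap on a marble dish, 66 x 36 x 36 mm; a bystander. Origin: centre of its underside.
- colander: Copper bowl, 150 mm across, 85 mm high; a bystander. Origin: centre of its underside.
- mug: Blue mug, 90 mm high; a bystander. Origin: centre of its underside.
- jar: Glass jar, 66 mm high; a bystander. Origin: centre of its underside.
- can: Paper-labelled tin, 55 mm high; a bystander. Origin: centre of its underside.
- butter: White butter dish, 120 x 70 x 50 mm; a bystander. Origin: centre of its underside.

How it is judged:
By the outcome, as a careful person would: the job done as asked, in the order asked, and still so for the second after the job is handed in, with the robot touching nothing.
Of knife1, knife2, knife3 only 1 to 3 are there at a start; the rules pass over those that are not, and their reading is None.
At some moment in a run one of knife1, knife2, knife3 may be knocked a few centimetres aside while the robot is not near it.
It also fails if it takes over 210 s, if anything falls off the work surface, if the arm or the gripper's body presses on something with over 40 N, if the wrist force passes 120 N, or if a joint passes its speed limit or range.

### The arm

A 7-joint arm with a two-finger parallel gripper is mounted at the origin on the work surface. World frame = base frame: x ahead of the robot, y to its left, z up, the work surface at z = 0. Lengths are in m, angles in rad, forces in N, time in s.
With the tool pointing down it reaches from about 0.35 to 0.9 m from the base axis. Payload 8.1 kg.
Tool frame: the origin (TCP) lies between the finger pads; the fingertips stand 22 mm ahead of it and the grasp point (between the pads) lies 3 mm ahead of it (arm.tip_reach is the distance from the TCP to the fingertips, in m); z points along the fingers, y is the line along which they close (so a half turn about z gives the same grasp; the last joint's range is limited). The gripper opens to 92 mm and grips with 3 to 60 N. Pads are 19 mm wide; open, the fingers measure 130 mm over their backs; the gripper's body (75 mm by 190 mm) begins 47 mm behind the grasp point.
Start: joints at [-1.361, 0.434, 0.025, 1.573, -0.012, 1.134, -0.075], TCP at [0.192, 0.595, 0.249] pointing down, gripper open.
Joint ranges: [-2.62, 2.62], [-0.44, 2.09], [-1.27, 1.32], [0.08, 2.57], [-1.32, 4.46], [0.12, 2], [-2.74, 2.74]. Speed limits (rad/s): [2.22, 2.22, 3.01, 3.01, 3.14, 3.14, 3.14].

### API

Orientations are given as a rotation vector (axis times angle).
In Python, from cell import telemetry, vision, job, arm gives the robot as it stands. The module is installed in compiled form; this text tells all that it offers.
- The arm moves only by the shell command python3 -m creep 'ROWS' [FORCE]. ROWS is text: rows parted by semicolons, each of 7 numbers parted by spaces: the finger opening in cm, from 0 to 9.18, then the shift along the tool's x, y, z in cm, then the turn, a rotation vector about the tool's x, y, z in degrees. A call has 1 to 5 rows; each row is the pose to reach, as a shift and turn from the pose commanded when the call began, along the tool's axes at that moment; what a row does not reach only later rows make up. A row lasts 1/8 s, in which the tool goes at most 62.5 mm and 10.7 degrees, less where a joint would pass 70% of its speed; a pose out of reach is approached as far as the arm can. A call with a gripper value outside its range is refused whole. The fingers move at their own pace and stop on an object; FORCE is the grip in N (left out, the last holds). Time passes only in rows, so rows that repeat a pose let the fingers close. It gives the time, the measured TCP pose, the force, the opening and the grip force at its end, in the units of the state.
- telemetry.observe(): the state, without advancing time (a new reading comes with each control period).
- vision.get_image(name): name is "scene" or "top" or "wrist"; returns the picture (480x640x3 uint8, red, green, blue); there is no depth.
- vision.camera_info(name): a dict with "fov_y" (degrees; the focal length in pixels is half the picture's height over the tangent of half this angle, whatever the lens; pixels are square), "cx", "cy" (the principal point, pixels), "extrinsics" (4x4, takes a point from camera to world coordinates). Camera axes: x right, y down, z forward; pixel columns grow to the right and rows downward; lengths in m; the calibration is good to about 2 mm. A picture is of the moment at which its call begins: read the wrist's pose just before it. camera_info takes no time and is no camera call; for the wrist camera it gives the pose at the moment of the call.
- job.sign_off(): hands the job in; it is judged then, once.
The state is a dict: "clock": time; "joints": joint angles; "dq": joint speeds; "joint_efforts": joint torques, N m; "position": TCP position; "ee_rot": TCP orientation; "force": force on the tool from outside, world axes, zero at the start; "ft_torque": the same for the moment, N m; "width": opening from 0.0 (shut) to 1.0 (fully open); "gripper_force": force on a finger pad.
Only numpy, scipy, OpenCV 4.12 (cv2) and the standard library are available. Lean on these libraries where they do the work, as an engineer would, in place of code of your own. Each camera call takes 0.05 s, during which the arm holds its last target. There are 200 camera calls.

## Working session

There is one attempt and no reset: what is moved stays moved. The work goes in short steps, Python scripts to look and compute and a shell command to move; the robot and the scene stay as the last step left them, time stands still between calls to the robot, and variables do not carry over. Pictures are saved under pics/ and viewed, at most 16 in all, crops included, and the job is handed in when it is done.

```bash
mkdir -p pics; python3 - <<'E'
from cell import telemetry, vision, job, arm
import cv2,numpy as np
s=telemetry.observe();print({k:np.round(v,3).tolist() for k,v in s.items()})
for n in ("scene","top","wrist"):
    i=vision.camera_info(n);print(n,i["fov_y"],i["cx"],i["cy"],np.round(i["extrinsics"],3).tolist(), [k for k in i])
    cv2.imwrite(f"pics/{n}0.png",vision.get_image(n)[:,:,::-1])
E
```

```text
{'clock': 0.0, 'joints': [-1.361, 0.435, 0.025, 1.574, -0.012, 1.134, -0.075], 'dq': [0.001, -0.001, -0.001, 0.0, -0.001, -0.001, -0.002], 'joint_efforts': [-0.0, -66.784, 0.985, -31.446, -0.061, 0.043, 0.0], 'position': [0.192, 0.594, 0.248], 'ee_rot': [-0.489, -3.103, 0.002], 'force': [0.55, -0.453, -0.935], 'ft_torque': [-0.004, -0.015, -0.013], 'gripper_force': 0.0, 'width': 1.002}
scene 55.5121744787366 323.9359124992946 240.62388443081196 [[-0.841, 0.301, -0.45, 1.149], [0.541, 0.486, -0.686, 0.858], [0.012, -0.82, -0.572, 0.816], [0.0, 0.0, 0.0, 1.0]] ['fov_y', 'cx', 'cy', 'extrinsics']
top 51.72586375640272 319.4997544577944 235.46442212486 [[0.019, -0.985, 0.17, 0.358], [-1.0, -0.02, -0.001, 0.012], [0.004, -0.17, -0.985, 1.291], [0.0, 0.0, 0.0, 1.0]] ['fov_y', 'cx', 'cy', 'extrinsics']
wrist 59.49161507910605 316.04403863938927 238.12686822904107 [[0.308, 0.915, 0.261, 0.121], [0.951, -0.296, -0.086, 0.616], [-0.002, 0.275, -0.962, 0.383], [0.0, 0.0, 0.0, 1.0]] ['fov_y', 'cx', 'cy', 'extrinsics']
```

View pics/top0.png

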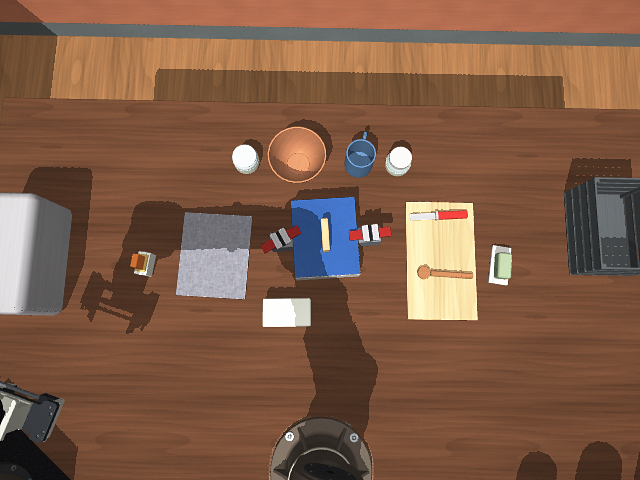

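View pics/scene0.png

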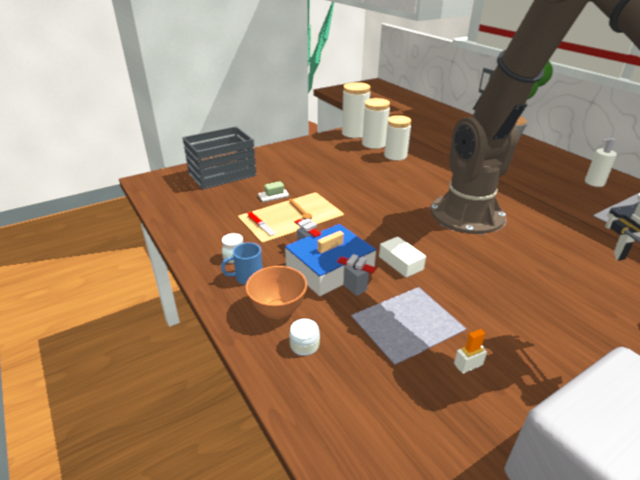

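The top view shows the mat (214,255), the key in its stand (142,263), and the blue lid (326,237). The left clip (281,239) is part-turned and the right clip (371,233) is about closed. The board (441,260) has one knife, red-handled (438,215), and the spoon (445,273). The butter dish is at (287,312).

```bash
cat > h.py <<'E'
import cv2,numpy as np
from cell import telemetry, vision, job, arm
from scipy.spatial.transform import Rotation as R
class View:
    def __init__(s,n,save=None):
        s.info=vision.camera_info(n); s.st=telemetry.observe(); s.img=vision.get_image(n)
        if save: cv2.imwrite(f"pics/{save}.png",s.img[:,:,::-1])
        s.f=240/np.tan(np.radians(s.info["fov_y"])/2); s.E=np.array(s.info["extrinsics"])
        s.hsv=cv2.cvtColor(s.img,cv2.COLOR_RGB2HSV)
    def plane(s,px,z):
        px=np.atleast_2d(px).astype(float)
        d=np.c_[(px[:,0]-s.info["cx"])/s.f,(px[:,1]-s.info["cy"])/s.f,np.ones(len(px))]@s.E[:3,:3].T
        o=s.E[:3,3]; return (o+d*((z-o[2])/d[:,2])[:,None])
    def pix(s,p):
        q=(np.atleast_2d(p)-s.E[:3,3])@s.E[:3,:3]
        return q[:,:2]/q[:,2:]*s.f+[s.info["cx"],s.info["cy"]]
    def mask(s,lo,hi,box=None):
        m=cv2.inRange(s.hsv,np.array(lo),np.array(hi))
        if box: k=np.zeros_like(m);k[box[1]:box[3],box[0]:box[2]]=255;m&=k
        return m
    def blobs(s,m,z,amin=30,label=""):
        for c in cv2.findContours(m,cv2.RETR_EXTERNAL,cv2.CHAIN_APPROX_NONE)[0]:
            if cv2.contourArea(c)<amin: continue
            rect(s.plane(c[:,0],z)[:,:2]*1000,label+" px%s"%c[:,0].mean(0).round())
def rect(P,label):
    (x,y),(w,h),a=cv2.minAreaRect(P.astype(np.float32))
    if w<h: w,h,a=h,w,a+90
    print(label,"centre %.1f %.1f size %.1f %.1f long-axis yaw %.1f"%(x,y,w,h,(a+90)%180-90))
def tool(target,yaw=None):
    "shift (cm, tool axes) and turn about tool z (deg) to bring the TCP to target with tool y at world yaw (mod 180)"
    st=telemetry.observe();T=R.from_rotvec(st["ee_rot"]);M=T.as_matrix()
    d=T.inv().apply(np.array(target)-st["position"])*100
    ya=np.degrees(np.arctan2(M[1,1],M[0,1]));print("tool y yaw %.1f"%ya,"tcp",np.round(np.array(st["position"])*1000,1),"z axis",M[:,2].round(3),"q7 %.2f"%st["joints"][6],"t %.1f"%st["clock"])
    print("shift cm",d.round(2), "" if yaw is None else "turn z deg %.1f"%(-((yaw-ya+90)%180-90)))
E
python3 - <<'E'
from h import *
v=View("top")
v.blobs(v.mask((105,120,60),(125,255,255),(280,190,370,290)),.073,200,"lid")
b=(400,190,490,330)
v.blobs(v.mask((10,50,150),(30,170,255),b),.005,1000,"board")
v.blobs(v.mask((0,150,120),(6,255,255),b)|v.mask((174,150,120),(180,255,255),b),.014,20,"redhandle")
v.blobs(v.mask((8,130,100),(20,255,235),(410,250,480,290)),.012,20,"spoon")
v.blobs(v.mask((0,0,50),(180,40,200),(170,205,256,305)),.004,1000,"mat")
for n,b in(("L",(255,215,305,260)),("R",(345,215,395,250))):
    v.blobs(v.mask((0,150,60),(8,255,255),b)|v.mask((172,150,60),(180,255,255),b),.083,10,"bar"+n)
    v.blobs(v.mask((0,0,110),(180,60,255),b),.095,10,"head"+n)
b=(125,240,165,285)
v.blobs(v.mask((5,190,150),(18,255,255),b),.101,10,"key"); v.blobs(v.mask((0,0,130),(180,90,255),b),.045,10,"stand")
tool((.4,.4,.25),0)
big=np.hstack([cv2.resize(v.img[y:y+60,x:x+60],(390,390),interpolation=cv2.INTER_CUBIC) for x,y in((250,205),(340,205))])
cv2.imwrite("pics/clips.png",big[:,:,::-1])
E
```

```text
lid px[325. 237.] centre 566.5 -1.6 size 194.6 160.8 long-axis yaw 4.6
board px[441. 262.] centre 522.4 -306.6 size 310.5 180.1 long-axis yaw 0.3
redhandle px[452. 215.] centre 641.3 -338.8 size 76.8 21.1 long-axis yaw -85.9
spoon px[444. 274.] centre 489.1 -315.3 size 140.0 31.1 long-axis yaw -88.9
spoon px[477. 269.] centre 497.7 -398.8 size 101.9 10.4 long-axis yaw -2.0
mat px[215. 257.] centre 523.5 286.3 size 219.2 179.8 long-axis yaw -2.4
barL px[268. 246.] centre 537.5 139.1 size 30.8 25.7 long-axis yaw -61.7
barL px[293. 232.] centre 574.5 77.0 size 30.0 23.7 long-axis yaw -61.8
headL px[275. 240.] centre 551.8 119.4 size 41.5 14.5 long-axis yaw 30.5
headL px[286. 239.] centre 559.1 94.9 size 47.5 22.0 long-axis yaw 22.1
barR px[355. 235.] centre 570.6 -77.7 size 32.2 22.6 long-axis yaw -88.8
barR px[385. 231.] centre 579.5 -149.8 size 30.0 25.0 long-axis yaw -82.0
headR px[364. 234.] centre 571.4 -97.4 size 42.4 24.6 long-axis yaw 1.1
headR px[375. 233.] centre 574.5 -125.5 size 42.4 22.2 long-axis yaw 1.1
key px[134. 261.] centre 494.2 458.0 size 30.6 14.3 long-axis yaw -6.6
stand px[144. 265.] centre 492.4 451.6 size 59.0 44.8 long-axis yaw -7.2
tool y yaw 72.1 tcp [192.3 594.4 248.3] z axis [-0.    -0.001 -1.   ] q7 -0.08 t 0.2
shift cm [-25.75 -12.1   -0.16] turn z deg 72.1
```

View pics/clips.png

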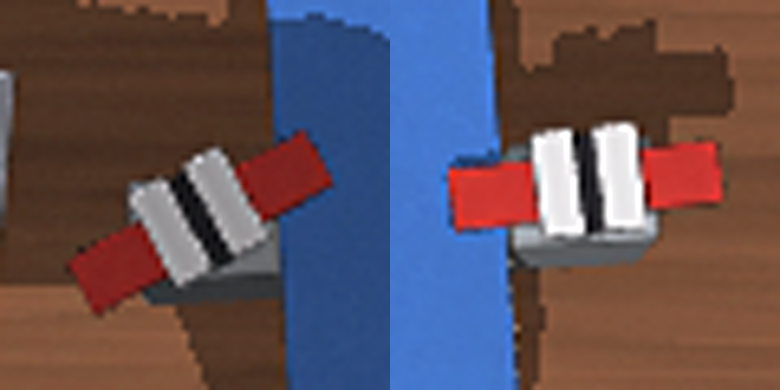

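Both clips overlap the lid: the left one is turned about 26° and the right one is about closed. Case centre is (566,-2), yaw 4.6°. I'm moving over the key now.

```bash
python3 -m creep '9 -6 -1 0 0 0 -2;9 -12 -2 0 0 0 -5;9 -18 -3 0 0 0 -8;9 -24 -3.5 0 0 0 -11;9 -29 -4 0 0 0 -11'
python3 -m creep '9 -1 0 0 0 0 0;9 -2.5 -0.4 0 0 0 0;9 -2.5 -0.4 0 0 0 0;9 -2.5 -0.4 0 0 0 0'
python3 - <<'E'
from h import *
v=View("wrist","w1")
o=v.mask((5,190,60),(18,255,255)); v.blobs(o,.101,200,"key"); v.blobs(v.mask((0,0,120),(180,60,255)),.045,500,"stand")
tool((.4925,.452,.25),83)
E
```

```text
clock: 0.82
position: [0.4583, 0.4657, 0.2486]
ee_rot: [0.191, 3.135, -0.001]
force: [-0.1, 0.7, 0.2]
width: 0.985
gripper_force: 0.0
clock: 1.32
position: [0.479, 0.4614, 0.2487]
ee_rot: [-0.187, -3.135, -0.001]
force: [-0.6, -0.6, 0.0]
width: 0.978
gripper_force: 0.0
key px[319. 242.] centre 488.7 461.0 size 42.5 15.7 long-axis yaw -6.9
stand px[217. 473.] centre 730.8 331.8 size 439.3 16.0 long-axis yaw 83.1
stand px[490. 390.] centre 667.8 599.8 size 40.2 38.2 long-axis yaw -6.9
stand px[143. 394.] centre 634.1 278.6 size 50.8 38.2 long-axis yaw -5.6
stand px[316. 354.] centre 610.6 444.3 size 424.4 29.8 long-axis yaw 83.1
stand px[467. 306.] centre 576.1 580.4 size 70.3 32.4 long-axis yaw 39.1
stand px[319. 224.] centre 490.3 461.2 size 64.2 31.7 long-axis yaw -7.5
stand px[147. 243.] centre 494.1 308.7 size 163.9 160.6 long-axis yaw -2.5
stand px[603.  24.] centre 365.0 682.9 size 58.8 10.2 long-axis yaw -78.3
tool y yaw 83.2 tcp [478.9 461.4 248.8] z axis [-0.001  0.    -1.   ] q7 0.63 t 1.4
shift cm [-1.46 -0.77 -0.12] turn z deg 0.2
```

View pics/w1.png

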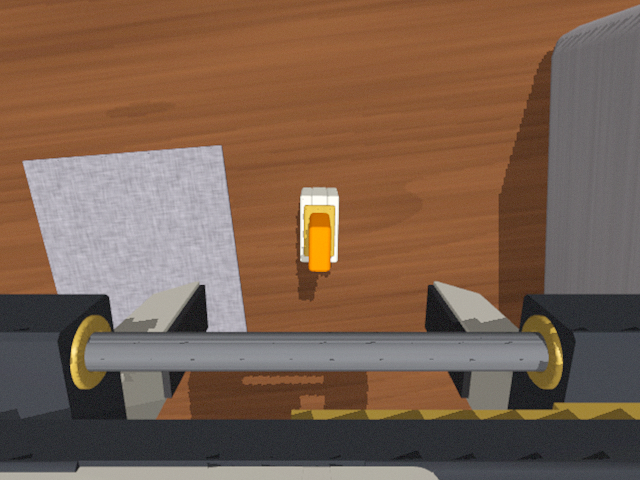

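The key top is at (320,250) and the stand at (319,224). That puts the key at about (493, 460.5), yaw -6.9°. Gripping it.

```bash
python3 -m creep '6 -1.4 0.1 2 0 0 0;6 -1.4 0.1 7 0 0 0;6 -1.4 0.1 12 0 0 0;6 -1.4 0.1 16 0 0 0;6 -1.4 0.1 17.1 0 0 0' 40
python3 -m creep '6 0 0 0 0 0 0;0.5 0 0 0 0 0 0;0.5 0 0 0 0 0 0;0.5 0 0 0 0 0 0;0.5 0 0 0 0 0 0' 40
python3 -m creep '0.5 0 0 0 0 0 0;0.5 0 0 0 0 0 0;0.5 0 0 0 0 0 0;0.5 0 0 0 0 0 0;0.5 0 0 0 0 0 0' 40
python3 - <<'E'
from h import *
tool((.493,.4605,.078),83.1)
E
```

```text
clock: 2.0
position: [0.4931, 0.4579, 0.0738]
ee_rot: [-0.189, -3.132, 0.007]
force: [0.1, 0.1, 1.0]
width: 0.653
gripper_force: 0.0
clock: 2.62
position: [0.4944, 0.4598, 0.0782]
ee_rot: [0.19, 3.135, 0.001]
force: [0.3, 0.2, 0.2]
width: 0.268
gripper_force: 0.0
clock: 3.25
position: [0.4943, 0.4599, 0.0779]
ee_rot: [0.19, 3.136, 0.001]
force: [-1.1, -0.0, 3.6]
width: 0.17
gripper_force: 40.0
tool y yaw 83.1 tcp [494.3 459.9  77.9] z axis [ 0.  0. -1.] q7 0.65 t 3.2
shift cm [ 0.14  0.05 -0.01] turn z deg -0.0
```

```bash
python3 -m creep '0.5 0 0 -1 0 0 0;0.5 0 0 -4 0 0 0;0.5 0 0 -8 0 0 0;0.5 0 0 -12 0 0 0;0.5 0 0 -14 0 0 0'
python3 -m creep '0.5 -1 -6 0 0 0 10;0.5 -2 -12 0 0 0 20;0.5 -3 -18 0 0 0 30;0.5 -4 -24 0 0 0 40;0.5 -5 -29 0 0 0 50'
python3 -m creep '0.5 0 0 0 0 0 10;0.5 0 0 0 0 0 20;0.5 0 0 0 0 0 30;0.5 0 0 0 0 0 40;0.5 0 0 0 0 0 50'
python3 -m creep '0.5 0 0 0 0 0 10;0.5 0 0 0 0 0 20;0.5 0 0 0 0 0 30;0.5 0 0 0 0 0 40;0.5 0 0 0 0 0 42.3'
python3 - <<'E'
from h import *
tool((.515,.083,.22),-59)
E
```

```text
clock: 3.88
position: [0.4949, 0.46, 0.2207]
ee_rot: [0.19, 3.134, 0.004]
force: [-0.0, -0.2, -0.4]
width: 0.174
gripper_force: 40.0
clock: 4.5
position: [0.5087, 0.163, 0.2183]
ee_rot: [1.507, 2.756, 0.0]
force: [1.2, 0.1, -1.0]
width: 0.173
gripper_force: 40.0
clock: 5.12
position: [0.5088, 0.1657, 0.218]
ee_rot: [-2.529, -1.863, 0.0]
force: [-0.1, 0.3, -1.3]
width: 0.174
gripper_force: 40.0
clock: 5.75
position: [0.5088, 0.1658, 0.2179]
ee_rot: [-3.029, -0.832, 0.0]
force: [0.2, -0.6, -0.4]
width: 0.172
gripper_force: 40.0
tool y yaw -59.3 tcp [508.8 165.8 217.9] z axis [-0.  0. -1.] q7 -1.16 t 5.8
shift cm [-3.7   7.44 -0.21] turn z deg -0.3
```

```bash
python3 -m creep '0.5 -1 2 0 0 0 0;0.5 -2.5 5 0 0 0 0;0.5 -3.7 7.4 0 0 0 0;0.5 -3.7 7.4 0 0 0 0;0.5 -3.7 7.4 0 0 0 0'
python3 - <<'E'
from h import *
v=View("wrist","w2")
tool((.515,.083,.22),-59)
print(v.pix([[.5576,.109,.095]]))
E
```

```text
clock: 6.38
position: [0.515, 0.0838, 0.2178]
ee_rot: [-3.028, -0.836, -0.0]
force: [0.8, -0.3, -0.9]
width: 0.169
gripper_force: 40.0
tool y yaw -59.1 tcp [515.   84.2 217.7] z axis [-0.     0.001 -1.   ] q7 -1.01 t 6.4
shift cm [-0.06  0.1  -0.23] turn z deg -0.1
[[315.22548806 158.67103736]]
```

View pics/w2.png

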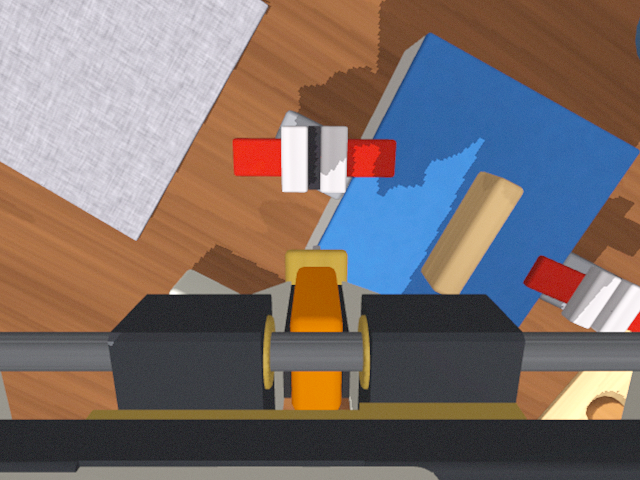

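The slot of the left clip shows at (314,158), where predicted, and the bar is almost level in the image. I'll refine this.

```bash
cat >> h.py <<'E'
def head(v,p,r=45,thr=170,z=.095):
    "slotted head near world point p: white halves -> centre, slot yaw"
    c=v.pix([[*p,z]])[0].astype(int);b=(max(c[0]-r,0),max(c[1]-r,0),c[0]+r,c[1]+r)
    m=v.mask((0,0,thr),(180,70,255),b)
    cs=[k for k in cv2.findContours(m,cv2.RETR_EXTERNAL,cv2.CHAIN_APPROX_NONE)[0] if cv2.contourArea(k)>100]
    P=np.vstack([v.plane(k[:,0],z)[:,:2]*1000 for k in cs])
    for k in cs: rect(v.plane(k[:,0],z)[:,:2]*1000," half px%s"%k[:,0].mean(0).round())
    rect(P," whole")
E
python3 - <<'E'
from h import *
v=View("wrist")
head(v,(.5576,.109)); v.blobs(v.mask((0,180,60),(6,255,255),(220,120,410,200))|v.mask((174,180,60),(180,255,255),(220,120,410,200)),.083,100,"bar")
v.blobs(v.mask((105,120,60),(125,255,255),(310,20,640,330)),.073,2000,"lid")
E
```

```text
half px[334. 164.] centre 560.3 96.9 size 45.2 17.2 long-axis yaw 30.9
 half px[294. 154.] centre 553.6 121.9 size 46.9 15.6 long-axis yaw 30.5
 whole centre 556.7 109.6 size 46.8 46.6 long-axis yaw 18.2
bar px[371. 158.] centre 575.4 78.6 size 29.9 23.1 long-axis yaw -59.1
bar px[258. 157.] centre 538.4 140.9 size 30.2 23.8 long-axis yaw -59.6
lid px[467. 198.] centre 580.2 1.7 size 166.4 160.9 long-axis yaw 4.6
```

```bash
python3 -m creep '0.5 2 0 0 0 0 0;0.5 4.9 0 0 0 0 0;0.5 4.9 0 2 0 0 0;0.5 4.9 0 4.8 0 0 0;0.5 4.9 0 4.8 0 0 0' 60
python3 -m creep '0.5 0 0 0.5 0 0 0;0.5 0 0 1 0 0 0;0.5 0 0 1.6 0 0 0;0.5 0 0 2.2 0 0 0;0.5 0 0 2.4 0 0 0' 60
python3 - <<'E'
from h import *
tool((.5569,.1097,.146),-59.3)
E
```

```text
clock: 7.1
position: [0.5557, 0.1091, 0.168]
ee_rot: [3.028, 0.836, -0.006]
force: [-0.0, -0.0, -0.8]
width: 0.173
gripper_force: 60.0
clock: 7.72
position: [0.5569, 0.1083, 0.1453]
ee_rot: [3.029, 0.833, -0.001]
force: [-0.6, 0.1, -0.7]
width: 0.17
gripper_force: 60.0
tool y yaw -59.2 tcp [556.9 108.3 145.3] z axis [-0.001 -0.    -1.   ] q7 -0.95 t 7.7
shift cm [ 0.07 -0.12 -0.07] turn z deg 0.1
```

```bash
python3 -m creep '0.5 0 0 0 0 0 -8;0.5 0 0 0 0 0 -16;0.5 0 0 0 0 0 -24;0.5 0 0 0 0 0 -32;0.5 0 0 0 0 0 -40'
python3 -m creep '0.5 0 0 0 0 0 -8;0.5 0 0 0 0 0 -16;0.5 0 0 0 0 0 -24;0.5 0 0 0 0 0 -29;0.5 0 0 0 0 0 -32'
python3 - <<'E'
from h import *
tool((.5569,.1097,.146),4.6);s=telemetry.observe();print(np.round(s["ft_torque"],2),np.round(s["force"],1))
E
```

```text
clock: 8.35
position: [0.5564, 0.109, 0.1452]
ee_rot: [-2.556, -1.825, 0.002]
force: [-1.0, 1.9, -5.6]
width: 0.173
gripper_force: 60.0
clock: 8.98
position: [0.5572, 0.1087, 0.1454]
ee_rot: [-1.958, -2.457, -0.001]
force: [1.3, 1.4, -4.8]
width: 0.168
gripper_force: 60.0
tool y yaw 12.9 tcp [557.2 108.7 145.4] z axis [-0.     0.001 -1.   ] q7 0.10 t 9.0
shift cm [ 0.11 -0.01 -0.06] turn z deg 8.3
[ 0.4  -0.28 -0.17] [ 1.3  1.4 -4.8]
```

```bash
python3 -m creep '0.5 0 0 0 0 0 -2;0.5 0 0 0 0 0 -4;0.5 0 0 0 0 0 -4'
python3 - <<'E'
from h import *
s=telemetry.observe();print(np.round(s["ft_torque"],2),np.round(s["force"],1))
E
python3 -m creep '0.5 0 0 0 0 0 4;0.5 0 0 0 0 0 8;0.5 0 0 0 0 0 11;0.5 0 0 0 0 0 11'
python3 - <<'E'
from h import *
s=telemetry.observe();print(np.round(s["ft_torque"],2),np.round(s["force"],1))
E
python3 -m creep '0.5 0 0 -0.5 0 0 0;0.5 0 0 -1.5 0 0 0;0.5 0 0 -3 0 0 0;0.5 0 0 -6 0 0 0;0.5 0 0 -8 0 0 0'
python3 - <<'E'
from h import *
v=View("wrist"); v2=View("top"); print("L");head(v2,(.557,.109),25,110); 
b=(255,205,310,275)
v2.blobs(v2.mask((0,150,60),(8,255,255),b)|v2.mask((172,150,60),(180,255,255),b),.083,10,"bar")
tool((.575,-.112,.225),-83)
E
```

```text
clock: 9.35
position: [0.5572, 0.1086, 0.1455]
ee_rot: [-1.874, -2.521, -0.001]
force: [2.6, 3.6, -9.2]
width: 0.176
gripper_force: 60.2
[ 0.92 -0.65 -0.79] [ 2.6  3.6 -9.2]
clock: 9.85
position: [0.5572, 0.1078, 0.1461]
ee_rot: [2.106, 2.33, -0.001]
force: [-0.2, -0.6, -0.4]
width: 0.174
gripper_force: 60.0
[-0.06  0.01 -0.02] [-0.2 -0.6 -0.4]
clock: 10.48
position: [0.5577, 0.1082, 0.2282]
ee_rot: [2.106, 2.33, 0.003]
force: [0.4, 0.5, -1.5]
width: 0.171
gripper_force: 60.0
LTraceback (most recent call last):
  File "<stdin>", line 2, in <module>
  File "h.py", line 40, in head
    P=np.vstack([v.plane(k[:,0],z)[:,:2]*1000 for k in cs])
    return _nx.concatenate(arrs, 0, dtype=dtype, casting=casting)
           ~~~~~~~~~~~~~~~^^^^^^^^^^^^^^^^^^^^^^^^^^^^^^^^^^^^^^^
ValueError: need at least one array to concatenate
```

Torque hit 0.79 Nm at the stop, so the left clip is clear. Next, the right clip.

```bash
python3 -m creep '0.5 -4.5 -1.1 0 0 0 10;0.5 -9 -2.2 0 0 0 20;0.5 -13 -3.3 0 0 0 30;0.5 -18 -4.4 0 0 0 40;0.5 -22 -5.5 0 0 0 50' 60
python3 -m creep '0.5 0 0 0 0 0 10;0.5 0 0 0 0 0 20;0.5 0 0 0 0 0 30;0.5 0 0 0 0 0 40;0.5 0 0 0 0 0 40'
python3 - <<'E'
from h import *
v=View("wrist","w3")
head(v,(.5754,-.1122));c=v.pix([[.5754,-.1122,.083]])[0].astype(int);b=(c[0]-110,c[1]-50,c[0]+110,c[1]+50);print(c)
v.blobs(v.mask((0,180,60),(6,255,255),b)|v.mask((174,180,60),(180,255,255),b),.083,100,"bar")
tool((.525,-.117,.225),-85)
v=View("top");b=(255,205,310,275)
v.blobs(v.mask((0,150,60),(8,255,255),b)|v.mask((172,150,60),(180,255,255),b),.083,10,"barL")
E
```

```text
clock: 11.2
position: [0.5239, -0.1181, 0.2256]
ee_rot: [2.898, 1.212, -0.0]
force: [-0.2, -0.4, -1.0]
width: 0.171
gripper_force: 60.0
clock: 11.82
position: [0.5243, -0.1159, 0.2253]
ee_rot: [3.137, 0.16, -0.001]
force: [0.5, 0.5, -0.6]
width: 0.171
gripper_force: 60.0Traceback (most recent call last):
  File "<stdin>", line 3, in <module>
  File "h.py", line 40, in head
    P=np.vstack([v.plane(k[:,0],z)[:,:2]*1000 for k in cs])
    return _nx.concatenate(arrs, 0, dtype=dtype, casting=casting)
           ~~~~~~~~~~~~~~~^^^^^^^^^^^^^^^^^^^^^^^^^^^^^^^^^^^^^^^
ValueError: need at least one array to concatenate
```

View pics/w3.png

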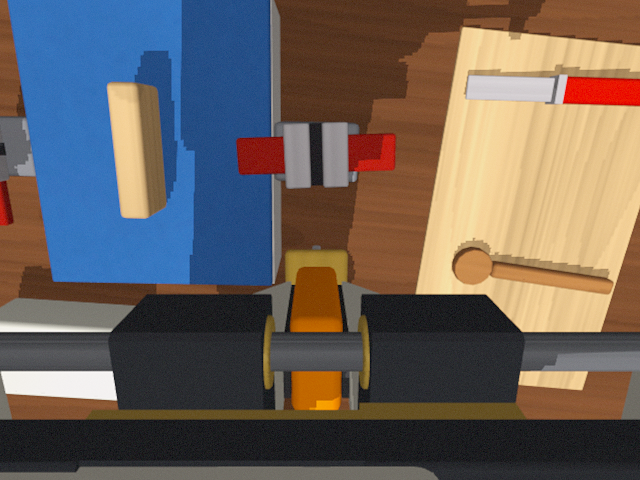

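The right clip's slot is at (316,155), in shadow. Knife and spoon are untouched. I'll measure from the bars instead.

```bash
python3 - <<'E'
from h import *
v=View("wrist")
head(v,(.5754,-.1122),thr=110)
b=(225,120,405,185)
v.blobs(v.mask((0,180,60),(6,255,255),b)|v.mask((174,180,60),(180,255,255),b),.083,100,"bar")
print(v.plane([[316,155]],.095)*1000)
tool((.5754,-.1122,.165),-85)
v=View("top");b=(255,205,310,275)
v.blobs(v.mask((0,150,60),(8,255,255),b)|v.mask((172,150,60),(180,255,255),b),.083,10,"barL")
E
```

```text
half px[275. 188.] centre 553.2 -88.4 size 16.0 5.1 long-axis yaw 4.6
 half px[295. 154.] centre 573.4 -98.3 size 39.7 19.0 long-axis yaw 7.4
 half px[337. 152.] centre 577.0 -126.1 size 39.8 20.2 long-axis yaw 6.2
 half px[274. 121.] centre 592.0 -85.1 size 15.4 5.5 long-axis yaw 4.3
 whole centre 574.6 -110.0 size 54.6 52.1 long-axis yaw 5.1
bar px[261. 155.] centre 570.6 -76.0 size 30.0 23.2 long-axis yaw -82.5
bar px[372. 152.] centre 579.9 -147.9 size 30.0 23.8 long-axis yaw -82.8
[[ 575.56431769 -111.68314363   95.        ]]
tool y yaw -84.0 tcp [ 524.4 -116.   225.5] z axis [-0.001 -0.    -1.   ] q7 -1.02 t 11.9
shift cm [5.12 0.16 6.04] turn z deg 1.0
barL px[281. 253.] centre 519.6 104.0 size 32.3 22.1 long-axis yaw 1.9
barL px[280. 224.] centre 594.5 111.4 size 28.0 22.4 long-axis yaw 1.8
```

```bash
python3 -m creep '0.5 2 0.1 0 0 0 -1.4;0.5 5.1 0.1 0 0 0 -1.4;0.5 5.1 0.1 2.5 0 0 -1.4;0.5 5.1 0.1 5.7 0 0 -1.4;0.5 5.1 0.1 5.7 0 0 -1.4' 60
python3 -m creep '0.5 0 0 0.5 0 0 0;0.5 0 0 1 0 0 0;0.5 0 0 1.6 0 0 0;0.5 0 0 2.2 0 0 0;0.5 0 0 2.3 0 0 0' 60
python3 - <<'E'
from h import *
tool((.5753,-.1120,.146),-82.6)
E
```

```text
clock: 12.6
position: [0.5739, -0.1116, 0.1669]
ee_rot: [-3.134, -0.199, 0.007]
force: [-0.8, 0.5, -1.2]
width: 0.171
gripper_force: 60.0
clock: 13.22
position: [0.5752, -0.1118, 0.1453]
ee_rot: [-3.135, -0.197, 0.001]
force: [-0.5, 0.9, -0.4]
width: 0.172
gripper_force: 60.0
tool y yaw -82.8 tcp [ 575.2 -111.8  145.3] z axis [-0.001  0.    -1.   ] q7 -0.93 t 13.2
shift cm [ 0.01  0.02 -0.07] turn z deg -0.2
```

```bash
python3 -m creep '0.5 0 0 0 0 0 -8;0.5 0 0 0 0 0 -16;0.5 0 0 0 0 0 -24;0.5 0 0 0 0 0 -32;0.5 0 0 0 0 0 -40'
python3 -m creep '0.5 0 0 0 0 0 -8;0.5 0 0 0 0 0 -16;0.5 0 0 0 0 0 -24;0.5 0 0 0 0 0 -32;0.5 0 0 0 0 0 -40'
python3 -m creep '0.5 0 0 0 0 0 -6;0.5 0 0 0 0 0 -12;0.5 0 0 0 0 0 -16;0.5 0 0 0 0 0 -19;0.5 0 0 0 0 0 -19'
python3 - <<'E'
from h import *
tool((.5753,-.1120,.146),4.6)
s=telemetry.observe();print(np.round(s["ft_torque"],2),np.round(s["force"],1))
E
python3 -m creep '0.5 0 0 0 0 0 4;0.5 0 0 0 0 0 8;0.5 0 0 0 0 0 12;0.5 0 0 0 0 0 12'
python3 - <<'E'
from h import *
s=telemetry.observe();print(np.round(s["ft_torque"],2),np.round(s["force"],1))
E
python3 -m creep '0.5 0 0 -0.5 0 0 0;0.5 0 0 -1.5 0 0 0;0.5 0 0 -3 0 0 0;0.5 0 0 -6 0 0 0;0.5 0 0 -8 0 0 0'
python3 - <<'E'
from h import *
tool((.4943,.4599,.218),83.1)
E
```

```text
clock: 13.85
position: [0.575, -0.1112, 0.1453]
ee_rot: [-2.875, -1.264, 0.001]
force: [-1.8, 2.0, -3.9]
width: 0.171
gripper_force: 60.0
clock: 14.48
position: [0.5753, -0.1114, 0.1454]
ee_rot: [-2.27, -2.171, -0.0]
force: [1.9, 1.1, -5.1]
width: 0.172
gripper_force: 60.0
clock: 15.1
position: [0.5755, -0.1115, 0.1454]
ee_rot: [-1.888, -2.51, -0.001]
force: [2.6, 2.2, -6.2]
width: 0.171
gripper_force: 60.1
tool y yaw 16.1 tcp [ 575.5 -111.5  145.4] z axis [-0.     0.001 -1.   ] q7 0.51 t 15.1
shift cm [-0.04 -0.03 -0.06] turn z deg 11.5
[ 0.58 -0.55 -0.61] [ 2.6  2.2 -6.2]
clock: 15.6
position: [0.5754, -0.1122, 0.1459]
ee_rot: [2.139, 2.3, -0.001]
force: [0.2, -0.1, -1.3]
width: 0.175
gripper_force: 60.0
[-0.04  0.05 -0.03] [ 0.2 -0.1 -1.3]
clock: 16.23
position: [0.5759, -0.1122, 0.2282]
ee_rot: [2.138, 2.3, 0.002]
force: [0.1, 0.7, -2.5]
width: 0.171
gripper_force: 60.0
tool y yaw 4.2 tcp [ 575.9 -112.2  228.2] z axis [ 0.002 -0.    -1.   ] q7 0.30 t 16.2
shift cm [57.66 -3.98  0.99] turn z deg -78.9
```

Both clips are clear. Returning the key to its holder.

```bash
python3 -m creep '0.5 5 -0.5 0 0 0 -10;0.5 10 -1 0 0 0 -20;0.5 15 -1.5 0 0 0 -30;0.5 20 -2 0 0 0 -40;0.5 25 -2.5 0 0 0 -50'
python3 - <<'E'
from h import *
tool((.4943,.4599,.218),83.1)
E
```

```text
clock: 16.85
position: [0.5322, 0.137, 0.2271]
ee_rot: [0.958, 2.99, 0.001]
force: [0.4, -0.4, -0.9]
width: 0.17
gripper_force: 60.0
tool y yaw 54.5 tcp [532.2 137.  227.1] z axis [ 0.002  0.    -1.   ] q7 0.62 t 16.9
shift cm [21.84 24.09  0.91] turn z deg -28.6
```

```bash
python3 -m creep '0.5 4.4 4.8 0 0 0 -8;0.5 8.8 9.6 0 0 0 -16;0.5 13.2 14.4 0 0 0 -24;0.5 17.6 19.2 0 0 0 -28.6;0.5 21.8 24.1 0 0 0 -28.6'
python3 -m creep '0.5 0 0 0 0 0 0;0.5 0 0 0 0 0 0'
python3 - <<'E'
from h import *
v=View("wrist","w4")
tool((.4943,.4599,.078),83.1)
E
```

```text
clock: 17.48
position: [0.4978, 0.4478, 0.2272]
ee_rot: [0.197, 3.134, 0.001]
force: [1.5, -0.4, -0.3]
width: 0.169
gripper_force: 60.0
clock: 17.73
position: [0.4981, 0.4457, 0.2263]
ee_rot: [0.198, 3.134, -0.001]
force: [0.1, -0.4, -0.8]
width: 0.174
gripper_force: 60.0
tool y yaw 82.7 tcp [498.5 444.8 226.3] z axis [ 0.001 -0.001 -1.   ] q7 0.58 t 17.8
shift cm [ 0.63  1.45 14.83] turn z deg -0.4
```

View pics/w4.png

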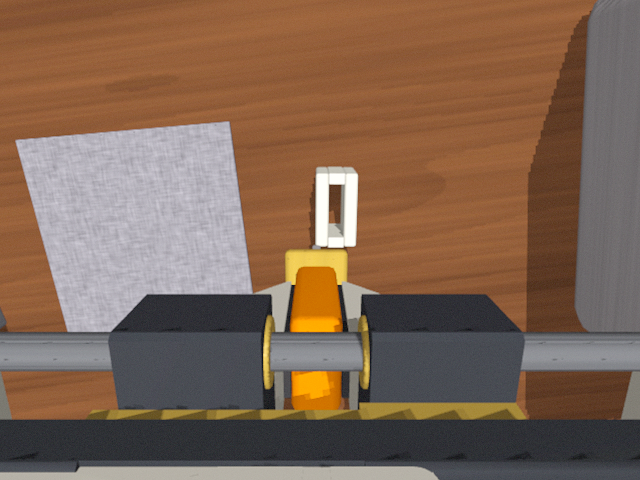

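The key sits straight in the grip and the empty stand is at (336,207). I'm aligning over the stand, then lowering.

```bash
python3 -m creep '0.5 0.6 1.4 0 0 0 0;0.5 0.6 1.4 4 0 0 0;0.5 0.6 1.4 8 0 0 0;0.5 0.6 1.4 9 0 0 0;0.5 0.6 1.4 9 0 0 0'
python3 - <<'E'
from h import *
tool((.4943,.4599,.078),83.1)
E
```

```text
clock: 18.4
position: [0.4936, 0.4609, 0.1361]
ee_rot: [-0.199, -3.135, 0.0]
force: [-0.0, 0.1, -0.5]
width: 0.173
gripper_force: 60.0
tool y yaw 82.8 tcp [493.6 460.9 136.1] z axis [-0. -0. -1.] q7 0.54 t 18.4
shift cm [-0.08 -0.09  5.81] turn z deg -0.3
```

```bash
python3 -m creep '0.5 0 0 3 0 0 0;0.5 0 0 5 0 0 0;0.5 0 0 5.7 0 0 0;0.5 0 0 5.8 0 0 0;0.5 0 0 5.8 0 0 0'
python3 -m creep '5 0 0 0 0 0 0;5 0 0 0 0 0 0;5 0 0 0 0 0 0;5 0 0 0 0 0 0' 40
python3 -m creep '5 0 0 -2 0 0 0;5 0 0 -7 0 0 0;5 0 0 -12 0 0 0;5 0 0 -17 0 0 0;5 0 0 -17 0 0 0'
python3 - <<'E'
from h import *
v=View("wrist","w5"); v.blobs(v.mask((5,190,60),(18,255,255)),.101,200,"key")
tool((.5662,-.0016,.24),94.6)
E
```

```text
clock: 19.02
position: [0.4939, 0.4611, 0.0785]
ee_rot: [0.198, 3.135, 0.001]
force: [0.4, -0.3, -0.6]
width: 0.172
gripper_force: 60.0
clock: 19.52
position: [0.4935, 0.4608, 0.0778]
ee_rot: [0.198, 3.135, 0.0]
force: [0.5, 1.2, 0.1]
width: 0.53
gripper_force: 0.0
clock: 20.15
position: [0.4951, 0.4626, 0.2545]
ee_rot: [0.198, 3.129, 0.012]
force: [-0.5, 0.7, -0.4]
width: 0.544
gripper_force: 0.0
key px[311. 218.] centre 489.0 460.5 size 39.8 15.8 long-axis yaw -7.4
tool y yaw 82.8 tcp [494.3 461.7 251.5] z axis [ 0.004  0.004 -1.   ] q7 0.56 t 20.2
shift cm [-12.96 -45.06   0.99] turn z deg -11.8
```

The key is back in its stand and upright. Now the lid.

```bash
python3 -m creep '5 -1.5 -6 0 0 0 -3;5 -3 -12 0 0 0 -6;5 -5 -18 0 0 0 -9;5 -6.5 -24 0 0 0 -11.8;5 -7.5 -28 0 0 0 -11.8'
python3 - <<'E'
from h import *
tool((.5662,-.0016,.25),94.6)
E
```

```text
clock: 20.82
position: [0.5324, 0.1696, 0.2472]
ee_rot: [0.122, -3.138, 0.002]
force: [0.4, 1.1, -0.4]
width: 0.547
gripper_force: 0.0
tool y yaw 94.4 tcp [532.4 169.6 247.2] z axis [-0.001 -0.002 -1.   ] q7 1.20 t 20.8
shift cm [ -2.04 -17.33  -0.25] turn z deg -0.2
```

```bash
python3 -m creep '5 -0.6 -5 0 0 0 0;5 -1.2 -10 0 0 0 0;5 -2 -15 0 0 0 0;5 -2 -17.3 0 0 0 0;5 -2 -17.3 0 0 0 0'
python3 - <<'E'
from h import *
v=View("wrist")
m=v.mask((12,60,110),(28,190,255),(200,80,440,330)); v.blobs(m,.109,200,"lidhandle")
tool((.5662,-.0016,.099),94.6)
E
```

```text
clock: 21.45
position: [0.5659, 0.0003, 0.2471]
ee_rot: [0.119, -3.138, 0.001]
force: [0.1, 0.2, -0.5]
width: 0.543
gripper_force: 0.0
lidhandle px[432. 285.] centre 597.3 81.5 size 27.7 11.9 long-axis yaw 8.9
lidhandle px[207. 283.] centre 607.3 -73.9 size 25.4 10.5 long-axis yaw -0.0
lidhandle px[317. 228.] centre 564.1 -0.3 size 81.4 17.3 long-axis yaw 4.5
lidhandle px[434. 125.] centre 493.9 64.6 size 61.8 13.4 long-axis yaw 8.9
lidhandle px[321.  81.] centre 470.0 -5.0 size 114.6 2.3 long-axis yaw -85.7
tool y yaw 94.5 tcp [565.8   2.4 247.2] z axis [-0.001  0.    -1.   ] q7 1.53 t 21.5
shift cm [-0.02 -0.41 14.82] turn z deg -0.1
```

```bash
python3 -m creep '5 0 -0.3 4 0 0 0;5 0 -0.3 9 0 0 0;5 0 -0.3 13 0 0 0;5 0 -0.3 14.8 0 0 0;5 0 -0.3 14.8 0 0 0'
python3 -m creep '1 0 0 0 0 0 0;1 0 0 0 0 0 0;1 0 0 0 0 0 0;1 0 0 0 0 0 0;1 0 0 0 0 0 0' 50
python3 - <<'E'
from h import *
tool((.566,-.001,.099),94.6)
E
python3 -m creep '1 0 0 -0.5 0 0 0;1 0 0 -2 0 0 0;1 0 0 -5 0 0 0;1 0 0 -9 0 0 0;1 0 0 -10 0 0 0'
python3 - <<'E'
from h import *
v=View("wrist","w6");v.blobs(v.mask((105,120,60),(125,255,255)),.175,2000,"lid")
tool((.521,.286,.2),87.6)
E
```

```text
clock: 22.12
position: [0.5653, 0.0017, 0.0983]
ee_rot: [0.129, -3.135, -0.001]
force: [-0.0, -0.4, 0.8]
width: 0.545
gripper_force: 0.0
clock: 22.75
position: [0.5669, -0.0001, 0.1003]
ee_rot: [-0.125, 3.138, 0.0]
force: [-1.7, 1.6, 6.0]
width: 0.193
gripper_force: 50.0
tool y yaw 94.6 tcp [ 5.669e+02 -1.000e-01  1.003e+02] z axis [ 0.001  0.    -1.   ] q7 1.51 t 22.8
shift cm [ 0.1  -0.08  0.13] turn z deg -0.0
clock: 23.38
position: [0.568, -0.0002, 0.2027]
ee_rot: [-0.125, 3.134, 0.0]
force: [-0.3, -0.0, -4.8]
width: 0.192
gripper_force: 50.0
lid px[316. 172.] centre 520.6 -5.2 size 160.0 100.3 long-axis yaw -85.5
tool y yaw 94.6 tcp [ 5.678e+02 -3.000e-01  2.024e+02] z axis [ 0.004  0.    -1.   ] q7 1.53 t 23.4
shift cm [ 2.38 28.91  0.23] turn z deg 7.0
```

View pics/w6.png

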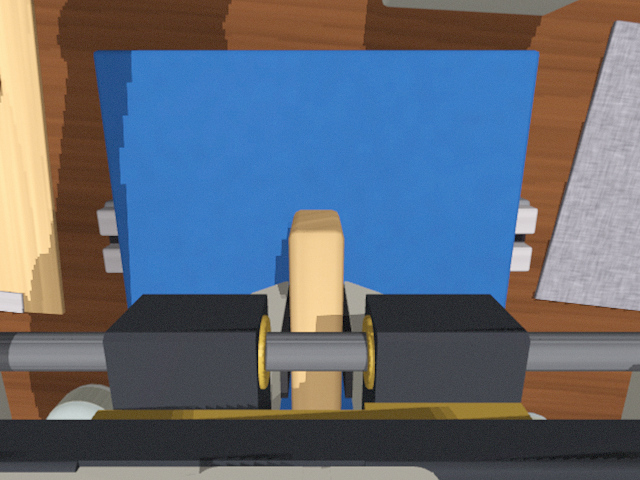

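The lid is held level and centred, with both clip heads clear on either side. Carrying it to the mat.

```bash
python3 -m creep '1 0.4 3 0 0 0 1;1 0.8 9 0 0 0 3;1 1.2 15 0 0 0 5;1 2 21 0 0 0 7;1 2.4 26 0 0 0 7'
python3 -m creep '1 0 2 0 0 0 0;1 0 2.9 0 0 0 0;1 0 2.9 3 0 0 0;1 0 2.9 6 0 0 0;1 0 2.9 9 0 0 0'
python3 - <<'E'
from h import *
tool((.5215,.286,.048),87.6)
E
```

```text
clock: 24.05
position: [0.5202, 0.2591, 0.1982]
ee_rot: [-0.065, -3.139, 0.001]
force: [0.2, 0.0, -4.5]
width: 0.192
gripper_force: 50.0
clock: 24.68
position: [0.5239, 0.2835, 0.1083]
ee_rot: [-0.071, -3.141, 0.002]
force: [0.7, -0.2, -3.5]
width: 0.192
gripper_force: 50.0
tool y yaw 87.4 tcp [523.9 283.5 108.3] z axis [-0.    -0.002 -1.   ] q7 0.87 t 24.7
shift cm [0.25 0.25 6.03] turn z deg -0.2
```

```bash
python3 -m creep '1 0.2 0.2 2 0 0 0;1 0.2 0.2 4 0 0 0;1 0.2 0.2 5.2 0 0 0;1 0.2 0.2 5.8 0 0 0;1 0.2 0.2 6.1 0 0 0'
python3 -m creep '4 0 0 0 0 0 0;4 0 0 0 0 0 0;4 0 0 0 0 0 0;4 0 0 0 0 0 0;4 0 0 0 0 0 0'
python3 - <<'E'
from h import *
tool((.5215,.286,.048),87.6)
E
python3 -m creep '4 0 0 -2 0 0 0;4 0 0 -6 0 0 0;4 0 0 -12 0 0 0;4 0 0 -18 0 0 0;4 0 0 -24 0 0 0'
python3 - <<'E'
from h import *
v=View("top","t2")
b=(400,190,490,330)
v.blobs(v.mask((0,150,120),(6,255,255),b)|v.mask((174,150,120),(180,255,255),b),.014,20,"redhandle")
v.blobs(v.mask((0,0,170),(180,45,255),b),.009,20,"blade")
v.blobs(v.mask((105,120,60),(125,255,255),(160,190,370,310)),.02,200,"lid")
tool((.6,-.33,.28),10)
E
```

```text
clock: 25.3
position: [0.5217, 0.2877, 0.0488]
ee_rot: [0.068, 3.141, -0.0]
force: [0.2, 0.6, -2.8]
width: 0.195
gripper_force: 50.0
clock: 25.92
position: [0.5214, 0.2881, 0.0489]
ee_rot: [0.066, 3.141, 0.0]
force: [-0.1, 0.4, 0.6]
width: 0.431
gripper_force: 0.0
tool y yaw 87.6 tcp [521.4 288.1  48.9] z axis [ 0.  0. -1.] q7 0.85 t 25.9
shift cm [-0.02 -0.21  0.09] turn z deg -0.0
clock: 26.55
position: [0.521, 0.2878, 0.2909]
ee_rot: [0.066, 3.141, 0.0]
force: [1.0, 1.2, -0.1]
width: 0.437
gripper_force: 0.0
redhandle px[459. 208.] centre 659.8 -357.5 size 76.8 21.6 long-axis yaw 88.1
blade px[429. 205.] centre 664.5 -274.0 size 87.8 19.2 long-axis yaw 89.1
lid px[225. 258.] centre 520.2 269.4 size 195.0 131.5 long-axis yaw -2.3
tool y yaw 87.6 tcp [523.5 289.6 299.5] z axis [ 0.01   0.006 -1.   ] q7 0.90 t 26.6
shift cm [-10.25 -61.59   1.62] turn z deg 77.6
```

View pics/t2.png

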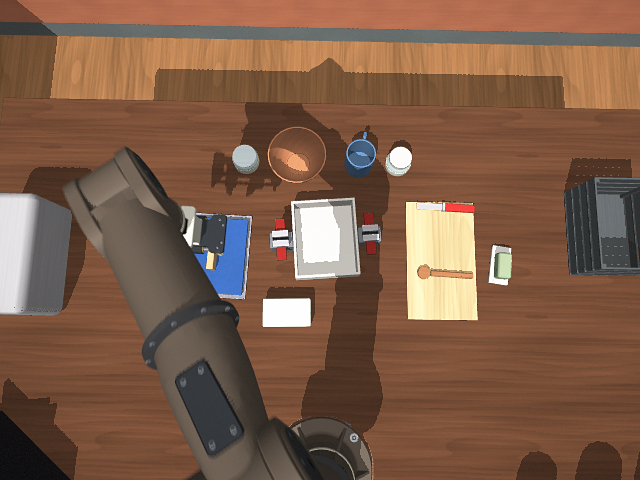

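The lid lies on the mat at (225,258) and the case is open, with both clips clear. The knife has been knocked aside: its handle is now at (459,208) and the blade points to the case.

```bash
python3 -m creep '5 -1.5 -5 0 0 0 9;5 -3 -11 0 0 0 18;5 -4.5 -17 0 0 0 27;5 -6 -23 0 0 0 36;5 -8 -29 0 0 0 45'
python3 -m creep '5 -4 -4 0 0 0 9;5 -8 -8 0 0 0 18;5 -12 -12 0 0 0 27;5 -16 -16 0 0 0 36;5 -20 -19 0 0 0 43'
python3 - <<'E'
from h import *
tool((.66,-.34,.26),-1)
E
```

```text
clock: 27.22
position: [0.5887, -0.0063, 0.2888]
ee_rot: [1.27, 2.873, 0.001]
force: [2.1, -0.2, -0.4]
width: 0.545
gripper_force: 0.0
clock: 27.85
position: [0.5834, -0.2825, 0.2887]
ee_rot: [2.236, 2.207, -0.0]
force: [0.7, 0.2, 0.1]
width: 0.55
gripper_force: 0.0
tool y yaw -0.7 tcp [ 583.4 -282.5  288.7] z axis [ 0. -0. -1.] q7 0.51 t 27.9
shift cm [-5.65  7.73  2.88] turn z deg 0.3
```

```bash
python3 -m creep '5 -2 3 1 0 0 0;5 -4 6 2 0 0 0;5 -5.6 7.7 2.9 0 0 0;5 -5.6 7.7 2.9 0 0 0;5 -5.6 7.7 2.9 0 0 0'
python3 - <<'E'
from h import *
v=View("wrist","w7")
m=v.mask((0,150,70),(6,255,255))|v.mask((174,150,70),(180,255,255))
v.blobs(m,.019,100,"redhandle");v.blobs(v.mask((0,0,130),(180,40,255)),.0155,300,"blade")
tool((.66,-.357,.03),-1)
E
```

```text
clock: 28.48
position: [0.6604, -0.3364, 0.2597]
ee_rot: [-2.229, -2.213, -0.0]
force: [-0.1, 0.2, -0.1]
width: 0.543
gripper_force: 0.0
redhandle px[316. 219.] centre 659.8 -355.0 size 77.5 19.8 long-axis yaw 87.0
blade px[ 62. 475.] centre 373.7 -643.2 size 143.9 16.6 long-axis yaw -0.4
blade px[211. 357.] centre 551.6 -497.1 size 34.1 17.3 long-axis yaw -0.4
blade px[319. 137.] centre 661.8 -280.0 size 72.7 20.8 long-axis yaw 89.2
blade px[464.  31.] centre 789.0 -198.8 size 81.1 52.0 long-axis yaw -0.5
tool y yaw -0.4 tcp [ 660.4 -336.3  260.2] z axis [ 0.  0. -1.] q7 0.56 t 28.5
shift cm [-2.08 -0.04 23.02] turn z deg 0.6
```

View pics/w7.png

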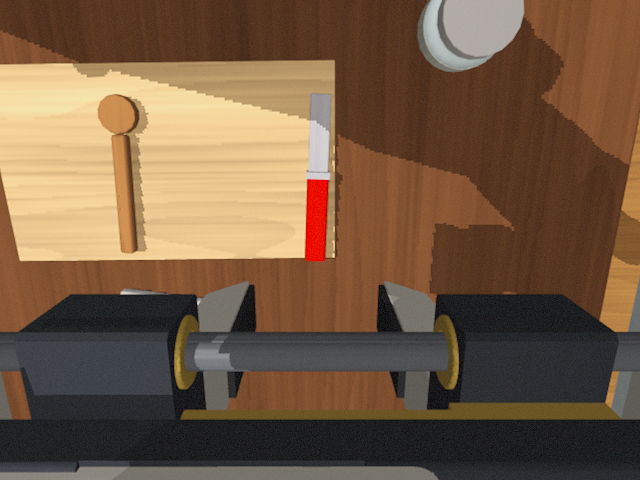

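The knife lies along the board's edge: handle at (316,219), blade at (319,137). Its yaw is about 88°. I'm gripping near the rear of the handle so the gripper clears the clips over the case.

```bash
python3 -m creep '4.5 -2 -0.1 5 0 0 1.6;4.5 -3.5 -0.1 10 0 0 1.6;4.5 -3.5 -0.1 15 0 0 1.6;4.5 -3.5 -0.1 20 0 0 1.6;4.5 -3.5 -0.1 20 0 0 1.6'
python3 -m creep '4.5 0 0 1 0 0 0;4.5 0 0 2 0 0 0;4.5 0 0 2.7 0 0 0;4.5 0 0 3 0 0 0;4.5 0 0 3 0 0 0'
python3 -m creep '0.8 0 0 0 0 0 0;0.8 0 0 0 0 0 0;0.8 0 0 0 0 0 0;0.8 0 0 0 0 0 0;0.8 0 0 0 0 0 0' 40
python3 - <<'E'
from h import *
tool((.6593,-.3718,.03),-2)
E
```

```text
clock: 29.15
position: [0.657, -0.3694, 0.0563]
ee_rot: [-2.255, -2.177, 0.003]
force: [0.3, -0.1, -0.1]
width: 0.49
gripper_force: 0.0
clock: 29.78
position: [0.6594, -0.3718, 0.0297]
ee_rot: [-2.26, -2.182, -0.0]
force: [0.0, -0.0, -0.2]
width: 0.487
gripper_force: 0.0
clock: 30.4
position: [0.6595, -0.3718, 0.0299]
ee_rot: [2.26, 2.182, 0.0]
force: [-0.9, -0.7, 2.2]
width: 0.216
gripper_force: 40.0
tool y yaw -2.0 tcp [ 659.5 -371.8   29.9] z axis [ 0. -0. -1.] q7 0.63 t 30.4
shift cm [ 0.   -0.02 -0.01] turn z deg -0.0
```

```bash
python3 -m creep '0.8 0 0 -1 0 0 0;0.8 0 0 -4 0 0 0;0.8 0 0 -8 0 0 0;0.8 0 0 -12 0 0 0;0.8 0 0 -14 0 0 0'
python3 -m creep '0.8 4 -2 0 0 0 8;0.8 9 -4 0 0 0 17;0.8 14 -6.5 0 0 0 26;0.8 19 -9 0 0 0 35;0.8 24 -11 0 0 0 44'
python3 - <<'E'
from h import *
tool((.5027,-.0063,.17),-85.4)
E
```

```text
clock: 31.02
position: [0.6602, -0.3725, 0.1729]
ee_rot: [2.258, 2.179, 0.002]
force: [0.0, -0.3, -0.8]
width: 0.212
gripper_force: 40.0
clock: 31.65
position: [0.5566, -0.1263, 0.1693]
ee_rot: [-2.915, -1.168, 0.001]
force: [0.5, 1.4, -0.1]
width: 0.213
gripper_force: 40.0
tool y yaw -46.3 tcp [ 556.6 -126.3  169.3] z axis [-0.001  0.001 -1.   ] q7 -0.36 t 31.6
shift cm [  4.39 -12.4   -0.06] turn z deg 39.1
```

```bash
python3 -m creep '0.8 1 -4 0 0 0 9;0.8 2.5 -8 0 0 0 18;0.8 4 -11 0 0 0 27;0.8 4.4 -12.4 0 0 0 36;0.8 4.4 -12.4 0 0 0 39.1'
python3 -m creep '0.8 0 0 0 0 0 0;0.8 0 0 0 0 0 0'
python3 - <<'E'
from h import *
v=View("wrist","w8")
tool((.5027,-.0063,.037),-85.4)
E
```

```text
clock: 32.28
position: [0.5026, -0.0064, 0.1693]
ee_rot: [-3.138, -0.133, 0.002]
force: [0.7, -1.1, -0.7]
width: 0.212
gripper_force: 40.0
clock: 32.52
position: [0.5035, -0.0085, 0.1696]
ee_rot: [3.139, 0.135, -0.0]
force: [0.7, -0.3, -0.1]
width: 0.211
gripper_force: 40.0
tool y yaw -85.1 tcp [503.5  -8.5 169.6] z axis [-0. -0. -1.] q7 -1.17 t 32.6
shift cm [-0.06 -0.23 13.26] turn z deg 0.3
```

View pics/w8.png

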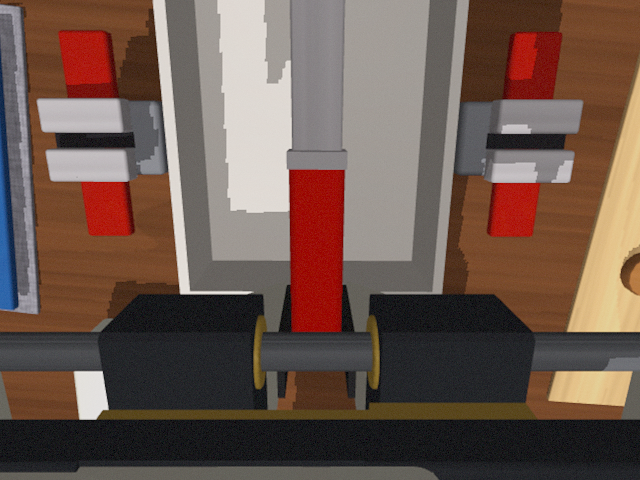

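The knife is centred over the open case, blade pointing away, and the clips at (95,135) and (525,135) are symmetric about it. Lowering.

```bash
python3 -m creep '0.8 -0.05 -0.2 3 0 0 0;0.8 -0.05 -0.2 6 0 0 0;0.8 -0.05 -0.2 9 0 0 0;0.8 -0.05 -0.2 11 0 0 0;0.8 -0.05 -0.2 12.2 0 0 0'
python3 -m creep '0.8 0 0 0.3 0 0 0;0.8 0 0 0.6 0 0 0;0.8 0 0 0.9 0 0 0;0.8 0 0 0.9 0 0 0'
python3 - <<'E'
from h import *
tool((.5027,-.0063,.037),-85.4)
E
```

```text
clock: 33.2
position: [0.5026, -0.0067, 0.0468]
ee_rot: [3.139, 0.133, -0.002]
force: [0.1, -0.1, -0.2]
width: 0.211
gripper_force: 40.0
clock: 33.7
position: [0.5031, -0.0062, 0.0389]
ee_rot: [-3.139, -0.134, -0.001]
force: [-0.1, -0.3, -0.8]
width: 0.214
gripper_force: 40.0
tool y yaw -85.1 tcp [503.1  -6.2  38.9] z axis [ 0.  0. -1.] q7 -0.99 t 33.7
shift cm [-0.04  0.01  0.19] turn z deg 0.3
```

```bash
python3 -m creep '0.8 0 0 0.2 0 0 0;0.8 0 0 0.4 0 0 0;0.8 0 0 0.4 0 0 0;4 0 0 0.4 0 0 0;4 0 0 0.4 0 0 0'
python3 -m creep '4 0 0 0 0 0 0;4 0 0 0 0 0 0;4 0 0 0 0 0 0;4 0 0 -1 0 0 0;4 0 0 -3 0 0 0'
python3 -m creep '4 0 0 -4 0 0 0;4 0 0 -8 0 0 0;4 0 0 -12 0 0 0;4 0 0 -16 0 0 0;4 0 0 -20 0 0 0'
python3 - <<'E'
from h import *
v=View("wrist","w9")
tool((.5214,.2881,.17),87.6)
E
```

```text
clock: 34.33
position: [0.503, -0.0063, 0.0348]
ee_rot: [-3.139, -0.133, -0.0]
force: [-0.1, -0.3, 0.7]
width: 0.38
gripper_force: 0.0
clock: 34.95
position: [0.5025, -0.0064, 0.0651]
ee_rot: [3.139, 0.133, -0.002]
force: [-0.2, -0.1, 0.7]
width: 0.436
gripper_force: 0.0
clock: 35.58
position: [0.5025, -0.0066, 0.2666]
ee_rot: [-3.139, -0.133, -0.0]
force: [1.3, -0.1, -1.1]
width: 0.438
gripper_force: 0.0
tool y yaw -85.2 tcp [504.8  -7.4 271.1] z axis [ 0.006  0.001 -1.   ] q7 -1.30 t 35.6
shift cm [  4.05 -29.3   10.15] turn z deg 7.2
```

View pics/w9.png

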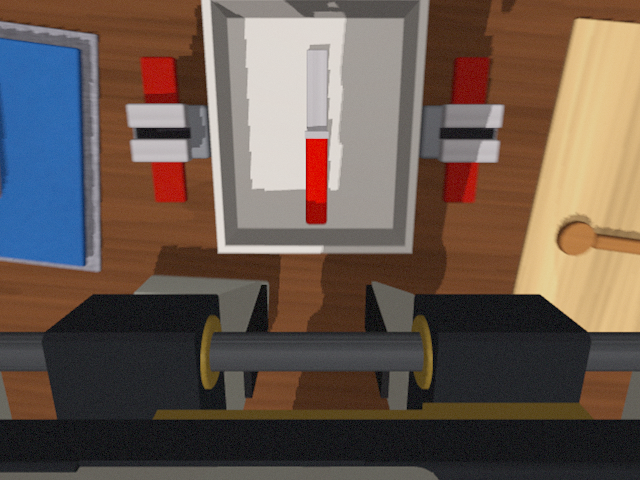

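The knife lies flat inside the case (317,137). Next I'll fetch the lid, and check the case pose from its near rim corners at (219,254) and (413,252).

```bash
python3 - <<'E'
from h import *
v=View("wrist");P=v.plane([[219,254],[413,252]],.065)[:,:2]*1000;print(P.round(1));d=P[0]-P[1];u=np.array([d[1],-d[0]])/np.hypot(*d);print(np.hypot(*d),"case centre",P.mean(0)+98*u,"yaw",np.degrees(np.arctan2(u[1],u[0])))
for b in((120,50,200,210),(430,50,510,210)): v.blobs(v.mask((0,180,50),(6,255,255),b)|v.mask((174,180,50),(180,255,255),b),.083,100,"bar")
E
python3 -m creep '4 0.8 -5 0 0 0 2;4 1.6 -11 1 0 0 4;4 2.4 -17 3 0 0 6;4 3.2 -23 5 0 0 7.2;4 4 -28 7 0 0 7.2'
python3 -m creep '4 0 -1.3 0 0 0 0;4 0 -1.3 2 0 0 0;4 0 -1.3 3 0 0 0;4 0 -1.3 3 0 0 0'
python3 - <<'E'
from h import *
v=View("wrist");v.blobs(v.mask((12,60,110),(28,190,255),(200,80,440,330)),.056,500,"lidhandle")
v.blobs(v.mask((105,120,60),(125,255,255)),.02,2000,"lid")
tool((.5214,.2881,.049),87.6)
E
```

```text
[[461.3  71.2]
 [476.9 -93.7]]
165.59050329334352 case centre [566.6684016  -2.1008314] yaw 5.373844850098389
bar px[171. 184.] centre 520.7 105.0 size 28.7 24.9 long-axis yaw 4.7
bar px[162.  85.] centre 593.6 110.9 size 30.1 25.3 long-axis yaw 4.7
bar px[455. 184.] centre 538.9 -113.5 size 28.7 24.9 long-axis yaw 4.7
bar px[464.  85.] centre 611.4 -107.4 size 30.8 25.0 long-axis yaw 4.7
clock: 36.3
position: [0.5184, 0.2783, 0.194]
ee_rot: [-3.141, 0.063, 0.0]
force: [1.2, 0.4, 0.7]
width: 0.437
gripper_force: 0.0
clock: 36.8
position: [0.5193, 0.288, 0.1645]
ee_rot: [3.14, -0.066, -0.001]
force: [0.2, -0.2, 0.5]
width: 0.434
gripper_force: 0.0
lidhandle px[316. 234.] centre 524.0 286.4 size 81.4 17.2 long-axis yaw -2.6
lid px[316. 195.] centre 530.0 286.2 size 177.4 159.8 long-axis yaw -2.5
tool y yaw -92.4 tcp [519.7 288.2 165.1] z axis [-0. -0. -1.] q7 -1.77 t 36.9
shift cm [ 0.17  0.   11.61] turn z deg -0.0
```

```bash
python3 -m creep '4.5 0.15 0 3 0 0 0;4.5 0.15 0 7 0 0 0;4.5 0.15 0 10 0 0 0;4.5 0.15 0 11.5 0 0 0;4.5 0.15 0 11.5 0 0 0'
python3 -m creep '1 0 0 0 0 0 0;1 0 0 0 0 0 0;1 0 0 0 0 0 0;1 0 0 0 0 0 0;1 0 0 0 0 0 0' 50
python3 - <<'E'
from h import *
tool((.5214,.2881,.049),87.6)
E
python3 -m creep '1 0 0 -1 0 0 0;1 0 0 -4 0 0 0;1 0 0 -8 0 0 0;1 0 0 -12 0 0 0;1 0 0 -16 0 0 0'
python3 - <<'E'
from h import *
tool((.5669,-.0001,.2),94.6)
E
```

```text
clock: 37.48
position: [0.5211, 0.2887, 0.0498]
ee_rot: [3.141, -0.065, -0.001]
force: [0.2, 0.6, 0.1]
width: 0.49
gripper_force: 0.0
clock: 38.1
position: [0.5213, 0.289, 0.0504]
ee_rot: [-3.14, 0.064, -0.001]
force: [-0.3, -1.6, 6.4]
width: 0.192
gripper_force: 50.0
tool y yaw -92.3 tcp [521.3 289.   50.4] z axis [ 0.001  0.    -1.   ] q7 -1.66 t 38.1
shift cm [0.01 0.09 0.14] turn z deg 0.1
clock: 38.72
position: [0.5204, 0.2888, 0.2111]
ee_rot: [3.141, -0.064, -0.001]
force: [1.1, 0.7, -5.5]
width: 0.195
gripper_force: 50.0
tool y yaw -92.3 tcp [520.4 288.8 211.1] z axis [-0.001 -0.    -1.   ] q7 -1.81 t 38.7
shift cm [ 5.82 28.68  1.11] turn z deg -6.9
```

```bash
python3 -m creep '1 1 4 0 0 0 -1;1 2.2 10 0 0 0 -3;1 3.5 16 0 0 0 -5;1 4.7 22 0 0 0 -6.9;1 5.8 26.5 0 0 0 -6.9'
python3 -m creep '1 0 2.2 0 0 0 0;1 0 2.2 0 0 0 0;1 0 2.2 0 0 0 0;1 0 2.2 0 0 0 0'
python3 - <<'E'
from h import *
tool((.5669,-.0001,.104),94.6)
E
```

```text
clock: 39.35
position: [0.5677, 0.0188, 0.2102]
ee_rot: [3.139, 0.123, -0.0]
force: [0.3, 1.0, -4.2]
width: 0.192
gripper_force: 50.0
clock: 39.85
position: [0.5698, 0.0014, 0.2096]
ee_rot: [-3.138, -0.129, 0.001]
force: [0.5, 0.4, -4.0]
width: 0.194
gripper_force: 50.0
tool y yaw -85.3 tcp [569.8   1.4 209.6] z axis [-0.001  0.001 -1.   ] q7 -1.21 t 39.9
shift cm [-0.29  0.14 10.56] turn z deg 0.1
```

```bash
python3 -m creep '1 -0.3 0.2 3 0 0 0;1 -0.3 0.2 6 0 0 0;1 -0.3 0.2 8.5 0 0 0;1 -0.3 0.2 9.3 0 0 0;1 -0.3 0.2 9.3 0 0 0'
python3 -m creep '1 0 0 0.3 0 0 0;1 0 0 0.6 0 0 0;1 0 0 0.9 0 0 0;1 0 0 1.2 0 0 0;1 0 0 1.3 0 0 0'
python3 - <<'E'
from h import *
tool((.5665,-.0006,.1034),94.6)
E
```

```text
clock: 40.48
position: [0.5672, -0.0019, 0.1168]
ee_rot: [3.139, 0.126, -0.001]
force: [-0.6, -0.7, -4.5]
width: 0.194
gripper_force: 50.0
clock: 41.1
position: [0.5681, -0.0016, 0.105]
ee_rot: [-3.138, -0.126, -0.003]
force: [-8.1, 5.4, 21.2]
width: 0.195
gripper_force: 50.4
tool y yaw -85.4 tcp [568.1  -1.6 105. ] z axis [ 0.002  0.001 -1.   ] q7 -1.10 t 41.1
shift cm [-0.15 -0.11  0.16] turn z deg 0.0
```

```bash
python3 -m creep '1 0 0 -0.1 0 0 0;4 0 0 -0.1 0 0 0;4 0 0 -0.1 0 0 0;4 0 0 -0.1 0 0 0;4 0 0 -0.1 0 0 0'
python3 -m creep '4 0 0 -2 0 0 0;4 0 0 -5 0 0 0;4 0 0 -9 0 0 0;4 0 0 -13 0 0 0;4 5 0 -16 0 0 0'
python3 -m creep '4 2 -6 0 0 0 0;4 2 -12 0 0 0 0;4 2 -16 0 0 0 0;4 2 -16 0 0 0 0'
python3 - <<'E'
from h import *
v=View("top");v.blobs(v.mask((105,120,60),(125,255,255),(270,180,380,300)),.073,200,"lid")
s=View("scene","s3"); cv2.imwrite("pics/s3c.png",cv2.resize(s.img[210:310,260:400],(800,571),interpolation=cv2.INTER_CUBIC)[:,:,::-1])
tool((.493,.4605,.25),83.1)
E
```

```text
clock: 41.72
position: [0.5671, -0.0024, 0.1046]
ee_rot: [3.139, 0.125, -0.0]
force: [0.6, 0.4, -0.2]
width: 0.434
gripper_force: 0.0
clock: 42.35
position: [0.6154, 0.001, 0.2669]
ee_rot: [-3.137, -0.123, 0.0]
force: [2.9, 0.3, 0.5]
width: 0.438
gripper_force: 0.0
clock: 42.85
position: [0.6233, 0.1679, 0.2637]
ee_rot: [-3.137, -0.136, 0.002]
force: [0.0, -0.7, -0.7]
width: 0.433
gripper_force: 0.0
lid px[326. 236.] centre 568.1 -5.1 size 195.2 161.0 long-axis yaw 4.5
tool y yaw -85.4 tcp [624.1 162.5 264.6] z axis [-0.    -0.001 -1.   ] q7 -1.47 t 43.0
shift cm [-10.67 -30.75   1.43] turn z deg 11.5
```

View pics/s3c.png

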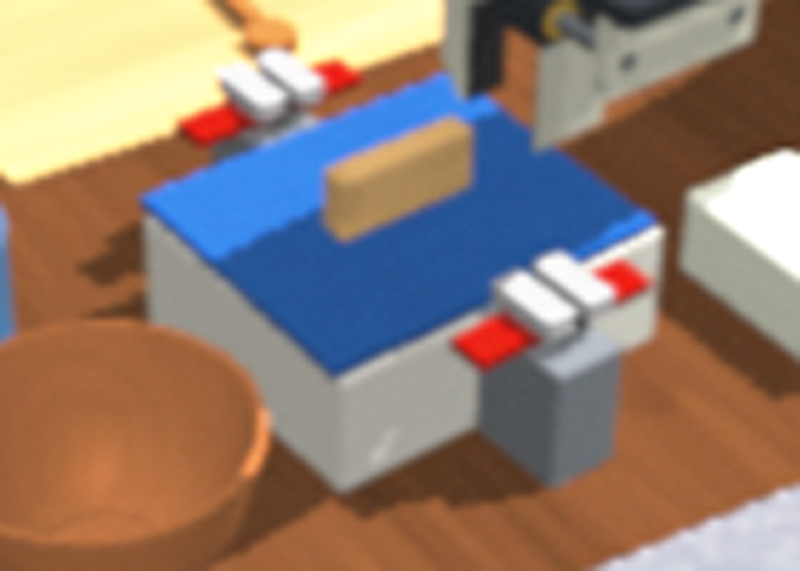

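The crop shows the lid sitting flat with both clips clear. I'll check its height against the first image numerically.

```bash
python3 - <<'E'
from h import *
s=View("scene");t=View("top")
def an(v,img,z,b):
    v.hsv=cv2.cvtColor(img,cv2.COLOR_BGR2HSV);m=v.mask((100,110,50),(128,255,255),b)
    c=max(cv2.findContours(m,cv2.RETR_EXTERNAL,cv2.CHAIN_APPROX_NONE)[0],key=cv2.contourArea);rect(v.plane(c[:,0],z)[:,:2]*1000,"z%.3f"%z);return c
b=(280,225,380,290)
for n,i in(("before",cv2.imread("pics/scene0.png")),("now",s.img[:,:,::-1].copy())):
    print(n)
    for z in(.073,.081): c=an(s,i,z,b)
    print("  lowest px",c[:,0][c[:,0,1].argmax()],"left",c[:,0][c[:,0,0].argmin()],"right",c[:,0][c[:,0,0].argmax()])
for n,i in(("before",cv2.imread("pics/top0.png")),("now",t.img[:,:,::-1].copy())): print(n,"top");an(t,i,.073,(280,190,370,290))
E
```

```text
before
z0.073 centre 568.9 2.7 size 197.1 166.9 long-axis yaw 4.6
z0.081 centre 575.2 11.9 size 195.0 165.1 long-axis yaw 4.6
  lowest px [319 275] left [286 246] right [374 250]
now
z0.073 centre 567.6 -2.7 size 198.7 171.5 long-axis yaw 3.2
z0.081 centre 573.9 6.6 size 196.6 169.7 long-axis yaw 3.2
  lowest px [318 275] left [285 244] right [374 248]
before top
z0.073 centre 566.5 -1.6 size 194.6 160.8 long-axis yaw 4.6
now top
z0.073 centre 568.2 -5.0 size 195.2 161.4 long-axis yaw 4.4
```

The lid sits about 3.5 mm off-centre, within its play. I'll regrasp, centre it and press it home to be sure.

```bash
python3 -m creep '4 -2 5 0 0 0 0;4 -4 11 0 0 0 0;4 -7 16.2 0 0 0 0;4 -7 16.2 2 0 0 0;4 -7 16.2 6 0 0 0'
python3 - <<'E'
from h import *
tool((.567,-.0045,.104),94.7)
E
```

```text
clock: 43.68
position: [0.5681, -0.0069, 0.206]
ee_rot: [-3.138, -0.119, -0.007]
force: [0.5, 0.6, 0.2]
width: 0.436
gripper_force: 0.0
tool y yaw -85.7 tcp [568.1  -6.9 206. ] z axis [ 0.005  0.001 -1.   ] q7 -1.19 t 43.7
shift cm [-0.14 -0.24 10.2 ] turn z deg -0.4
```

```bash
python3 -m creep '4 -0.1 -0.1 4 0 0 0;4 -0.1 -0.1 8 0 0 0;4 -0.1 -0.1 10 0 0 0;4 -0.1 -0.1 10.2 0 0 0;4 -0.1 -0.1 10.2 0 0 0'
python3 -m creep '1 0 0 0 0 0 0;1 0 0 0 0 0 0;1 0 0 0 0 0 0;1 0 0 0 0 0 0;1 0 0 0 0 0 0' 30
python3 - <<'E'
from h import *
tool((.5665,-.0013,.1034),94.7)
E
python3 -m creep '1 0 -0.2 0 0 0 0;1 0 -0.3 0 0 0 0;1 0 -0.3 0.1 0 0 0;1 0 -0.3 0.2 0 0 0;1 0 -0.3 0.2 0 0 0'
python3 - <<'E'
from h import *
tool((.5665,-.0013,.1034),94.7)
E
```

```text
clock: 44.3
position: [0.5666, -0.0044, 0.1036]
ee_rot: [3.139, 0.123, 0.002]
force: [-0.0, 0.2, 0.1]
width: 0.436
gripper_force: 0.0
clock: 44.92
position: [0.5665, -0.0031, 0.1033]
ee_rot: [-3.139, -0.126, -0.001]
force: [-2.0, 2.0, 7.1]
width: 0.198
gripper_force: 30.0
tool y yaw -85.4 tcp [566.5  -3.1 103.3] z axis [ 0.001  0.    -1.   ] q7 -1.09 t 44.9
shift cm [ 0.01 -0.18 -0.01] turn z deg -0.1
clock: 45.55
position: [0.5667, -0.0016, 0.103]
ee_rot: [-3.139, -0.124, -0.003]
force: [-8.6, -2.2, 28.7]
width: 0.195
gripper_force: 30.2
tool y yaw -85.5 tcp [566.7  -1.6 103. ] z axis [ 0.002  0.    -1.   ] q7 -1.09 t 45.5
shift cm [-0.01 -0.03 -0.04] turn z deg -0.2
```

Firm stop at 29 N, so the lid is home. Releasing it and fetching the key.

```bash
python3 -m creep '1 0 0 -0.15 0 0 0;4 0 0 -0.15 0 0 0;4 0 0 -0.15 0 0 0;4 0 0 -0.15 0 0 0;4 0 0 -0.15 0 0 0'
python3 -m creep '4 0 0 -2 0 0 0;4 0 0 -6 0 0 0;4 0 0 -11 0 0 0;4 0 0 -15 0 0 0;4 0 0 -15 0 0 0'
python3 -m creep '5 -1 -5 0 0 0 2;5 -2 -11 0 0 0 5;5 -3 -17 0 0 0 8;5 -4 -23 0 0 0 11.5;5 -5 -28 0 0 0 11.5'
python3 - <<'E'
from h import *
v=View("top");v.blobs(v.mask((105,120,60),(125,255,255),(280,190,370,290)),.073,200,"lid")
tool((.4935,.4608,.25),83)
E
```

```text
clock: 46.18
position: [0.5658, -0.0002, 0.102]
ee_rot: [-3.139, -0.126, 0.001]
force: [-0.2, 0.6, 0.4]
width: 0.438
gripper_force: 0.0
clock: 46.8
position: [0.5676, -0.0007, 0.2552]
ee_rot: [-3.138, -0.125, -0.009]
force: [0.5, -0.5, -0.6]
width: 0.437
gripper_force: 0.0
clock: 47.42
position: [0.4922, 0.2773, 0.2511]
ee_rot: [3.135, -0.189, -0.002]
force: [0.9, -0.6, -0.1]
width: 0.545
gripper_force: 0.0
lid px[326. 236.] centre 568.2 -4.6 size 195.2 160.7 long-axis yaw 4.5
tool y yaw -96.4 tcp [489.5 285.1 250.2] z axis [-0.003  0.002 -1.   ] q7 -1.93 t 47.5
shift cm [ -1.55 -17.5    0.06] turn z deg 0.6
```

```bash
python3 -m creep '6 -0.4 -5 0 0 0 0.6;6 -0.8 -11 0 0 0 0.6;6 -1.5 -17.5 0 0 0 0.6;6 -1.5 -17.5 0 0 0 0.6;6 -1.5 -17.5 0 0 0 0.6'
python3 - <<'E'
from h import *
v=View("wrist"); v.blobs(v.mask((5,190,60),(18,255,255)),.101,200,"key")
tool((.4935,.4605,.078),83)
E
```

```text
clock: 48.1
position: [0.4999, 0.4495, 0.2509]
ee_rot: [3.133, -0.206, -0.001]
force: [0.1, -0.7, -0.1]
width: 0.655
gripper_force: 0.0
key px[301. 231.] centre 498.6 458.9 size 41.5 15.7 long-axis yaw -7.7
tool y yaw -97.6 tcp [500.4 448.5 251.5] z axis [-0.    -0.002 -1.   ] q7 -2.13 t 48.1
shift cm [-0.84 -1.12 17.35] turn z deg -0.6
```

```bash
python3 -m creep '6 -0.7 -1.1 2 0 0 -0.6;6 -0.7 -1.1 6 0 0 -0.6;6 -0.7 -1.1 10 0 0 -0.6;6 -0.7 -1.1 10 0 0 -0.6'
python3 - <<'E'
from h import *
tool((.4942,.4603,.078),83)
E
```

```text
clock: 48.65
position: [0.4921, 0.4607, 0.1485]
ee_rot: [3.131, -0.19, -0.008]
force: [0.6, 1.2, -0.7]
width: 0.65
gripper_force: 0.0
tool y yaw -96.9 tcp [492.1 460.7 148.5] z axis [-0.005 -0.004 -1.   ] q7 -2.08 t 48.6
shift cm [ 0.25 -0.02  7.05] turn z deg 0.1
```

```bash
python3 -m creep '6 0.1 0 2 0 0 0;6 0.1 0 5 0 0 0;6 0.1 0 7.1 0 0 0;6 0.1 0 7.1 0 0 0;6 0.1 0 7.1 0 0 0'
python3 -m creep '0.5 0 0 0 0 0 0;0.5 0 0 0 0 0 0;0.5 0 0 0 0 0 0;0.5 0 0 0 0 0 0;0.5 0 0 0 0 0 0' 60
python3 - <<'E'
from h import *
tool((.4942,.4603,.078),83)
E
python3 -m creep '0.5 0 0 -1 0 0 0;0.5 0 0 -4 0 0 0;0.5 0 0 -8 0 0 0;0.5 0 0 -12 0 0 0;0.5 0 0 -14 0 0 0'
python3 -m creep '0.5 -0.5 5 0 0 0 -10;0.5 -1 11 0 0 0 -20;0.5 -1.5 17 0 0 0 -30;0.5 -2 23 0 0 0 -40;0.5 -2 28 0 0 0 -50'
python3 -m creep '0.5 0 0 0 0 0 -10;0.5 0 0 0 0 0 -20;0.5 0 0 0 0 0 -30;0.5 0 0 0 0 0 -40;0.5 0 0 0 0 0 -50'
python3 - <<'E'
from h import *
tool((.5571,.1082,.168),4.7)
E
```

```text
clock: 49.28
position: [0.4962, 0.4623, 0.0823]
ee_rot: [-3.135, 0.19, -0.002]
force: [-0.5, -0.1, 0.2]
width: 0.652
gripper_force: 0.0
clock: 49.9
position: [0.4955, 0.462, 0.0813]
ee_rot: [3.136, -0.19, 0.0]
force: [-0.1, 0.3, 0.2]
width: 0.171
gripper_force: 60.0
tool y yaw -96.9 tcp [495.5 462.   81.3] z axis [ 0. -0. -1.] q7 -2.03 t 49.9
shift cm [-0.11  0.18  0.33] turn z deg 0.1
clock: 50.52
position: [0.4964, 0.4622, 0.224]
ee_rot: [-3.134, 0.19, -0.003]
force: [-0.0, 0.1, -0.1]
width: 0.173
gripper_force: 60.0
clock: 51.15
position: [0.4407, 0.1841, 0.221]
ee_rot: [-2.919, -1.161, 0.001]
force: [1.7, 0.5, 0.2]
width: 0.173
gripper_force: 60.0
clock: 51.78
position: [0.4415, 0.1862, 0.2209]
ee_rot: [-2.154, -2.286, 0.001]
force: [0.6, -0.0, -0.5]
width: 0.169
gripper_force: 60.0
tool y yaw 3.4 tcp [441.5 186.2 220.9] z axis [-0.001 -0.    -1.   ] q7 -0.30 t 51.8
shift cm [-8.47 11.08  5.28] turn z deg -1.3
```

```bash
python3 -m creep '0.5 -3 4 0 0 0 -1.3;0.5 -6 8 0 0 0 -1.3;0.5 -8.5 11.1 0 0 0 -1.3;0.5 -8.5 11.1 2 0 0 -1.3;0.5 -8.5 11.1 4.5 0 0 -1.3'
python3 - <<'E'
from h import *
v=View("wrist","w10");tool((.5571,.1082,.149),4.7)
E
```

```text
clock: 52.4
position: [0.5577, 0.1069, 0.1755]
ee_rot: [2.136, 2.303, 0.0]
force: [0.7, 0.6, -1.0]
width: 0.172
gripper_force: 60.0
tool y yaw 4.3 tcp [555.5 106.9 172.2] z axis [-0.004 -0.002 -1.   ] q7 0.05 t 52.5
shift cm [0.12 0.18 2.32] turn z deg -0.4
```

View pics/w10.png

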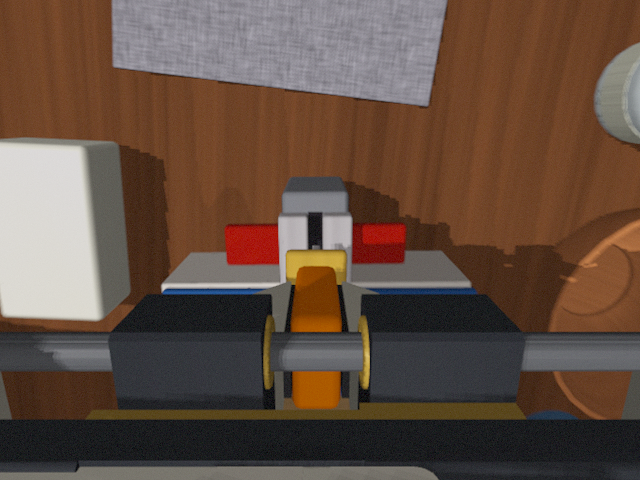

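The slot (315,235) lines up with the key's flange (316,262). Settling, then inserting.

```bash
python3 -m creep '0.5 0.1 0.05 0 0 0 0;0.5 0.1 0.05 0 0 0 0;0.5 0.1 0.05 0 0 0 0'
python3 - <<'E'
from h import *
tool((.5571,.1082,.149),4.7)
E
python3 -m creep '0.5 0 0 0.4 0 0 0;0.5 0 0 1 0 0 0;0.5 0 0 1.6 0 0 0;0.5 0 0 2.2 0 0 0;0.5 0 0 2.5 0 0 0'
python3 - <<'E'
from h import *
tool((.5571,.1082,.149),4.7)
E
```

```text
clock: 52.82
position: [0.5582, 0.1088, 0.1772]
ee_rot: [2.134, 2.304, 0.002]
force: [1.0, 0.7, -0.5]
width: 0.171
gripper_force: 60.0
tool y yaw 4.4 tcp [558.2 108.8 177.2] z axis [ 0.001  0.001 -1.   ] q7 0.05 t 52.8
shift cm [-0.05 -0.12  2.82] turn z deg -0.3
clock: 53.45
position: [0.5575, 0.1085, 0.1506]
ee_rot: [-2.135, -2.304, 0.001]
force: [0.2, -0.2, -0.9]
width: 0.172
gripper_force: 60.0
tool y yaw 4.4 tcp [557.5 108.5 150.6] z axis [-0.001 -0.    -1.   ] q7 0.07 t 53.5
shift cm [-0.03 -0.04  0.16] turn z deg -0.3
```

```bash
python3 -m creep '0.5 0 0 0.15 0 0 8;0.5 0 0 0.15 0 0 16;0.5 0 0 0.15 0 0 24;0.5 0 0 0.15 0 0 32;0.5 0 0 0.15 0 0 40'
python3 -m creep '0.5 0 0 0 0 0 8;0.5 0 0 0 0 0 16;0.5 0 0 0 0 0 24;0.5 0 0 0 0 0 32;0.5 0 0 0 0 0 40'
python3 -m creep '0.5 0 0 0 0 0 6;0.5 0 0 0 0 0 12;0.5 0 0 0 0 0 17;0.5 0 0 0 0 0 20;0.5 0 0 0 0 0 20'
python3 - <<'E'
from h import *
tool((.5571,.1082,.149),4.7);s=telemetry.observe();print(np.round(s["ft_torque"],2),np.round(s["force"],1))
E
```

```text
clock: 54.08
position: [0.5566, 0.1085, 0.1494]
ee_rot: [-2.797, -1.429, 0.003]
force: [-3.3, 0.1, 1.4]
width: 0.176
gripper_force: 60.0
clock: 54.7
position: [0.5559, 0.1095, 0.1492]
ee_rot: [-3.116, -0.387, 0.006]
force: [-6.0, 2.2, 1.5]
width: 0.174
gripper_force: 60.0
clock: 55.32
position: [0.556, 0.1101, 0.149]
ee_rot: [-3.137, 0.152, 0.006]
force: [-5.8, 4.0, 1.5]
width: 0.174
gripper_force: 60.0
tool y yaw -95.6 tcp [556.  110.1 149. ] z axis [-0.004  0.002 -1.   ] q7 -1.35 t 55.3
shift cm [0.13 0.17 0.  ] turn z deg 79.7
[0.81 1.52 0.37] [-5.8  4.   1.5]
```

```bash
python3 -m creep '0.5 0 0 0 0 0 2;0.5 0 0 0 0 0 4;0.5 0 0 0 0 0 4'
python3 - <<'E'
from h import *
s=telemetry.observe();print(np.round(s["ft_torque"],2),np.round(s["force"],1))
E
python3 -m creep '0.5 0 0 0 0 0 -5;0.5 0 0 0 0 0 -10;0.5 0 0 0 0 0 -14;0.5 0 0 0 0 0 -14'
python3 - <<'E'
from h import *
s=telemetry.observe();print(np.round(s["ft_torque"],2),np.round(s["force"],1));tool((.5753,-.1118,.229),4.7)
E
python3 -m creep '0.5 0 0 -0.5 0 0 0;0.5 0 0 -1.5 0 0 0;0.5 0 0 -3 0 0 0;0.5 0 0 -6 0 0 0;0.5 0 0 -8 0 0 0'
python3 - <<'E'
from h import *
v=View("wrist");b=(150,120,500,330)
v.blobs(v.mask((0,180,50),(6,255,255),b)|v.mask((174,180,50),(180,255,255),b),.083,100,"barL")
tool((.5753,-.1118,.229),4.7)
E
```

```text
clock: 55.7
position: [0.556, 0.11, 0.1491]
ee_rot: [-3.13, 0.259, 0.006]
force: [-5.1, 2.3, 1.2]
width: 0.172
gripper_force: 60.8
[0.61 1.54 1.27] [-5.1  2.3  1.2]
clock: 56.2
position: [0.5578, 0.1087, 0.1498]
ee_rot: [-3.139, -0.119, -0.0]
force: [-0.1, -0.4, -0.0]
width: 0.168
gripper_force: 60.0
[0.06 0.16 0.01] [-0.1 -0.4 -0. ]
tool y yaw -85.6 tcp [557.8 108.7 149.8] z axis [ 0.     0.001 -1.   ] q7 -1.21 t 56.2
shift cm [ 0.07 22.11 -7.93] turn z deg 89.7
clock: 56.82
position: [0.5582, 0.1083, 0.232]
ee_rot: [-3.139, -0.119, -0.003]
force: [-0.5, 0.0, -1.0]
width: 0.173
gripper_force: 60.0
barL px[364. 229.] centre 560.0 73.5 size 30.1 23.1 long-axis yaw -85.7
barL px[261. 229.] centre 554.1 145.9 size 30.3 23.9 long-axis yaw -85.7
tool y yaw -85.7 tcp [559.3 108.1 234.1] z axis [ 0.004  0.001 -1.   ] q7 -1.29 t 56.9
shift cm [-0.07 22.05  0.49] turn z deg 89.6
```

The left clip is fully closed: it hit the stop at 1.27 Nm, bar yaw -85.7°. On to the right clip.

```bash
python3 -m creep '0.5 0 4 0 0 0 -9;0.5 0 9 0 0 0 -18;0.5 0 14 0 0 0 -27;0.5 0 19 0 0 0 -36;0.5 0.1 22.1 0 0 0 -45'
python3 -m creep '0.5 0 0 0 0 0 -9;0.5 0 0 1 0 0 -18;0.5 0 0 2.5 0 0 -27;0.5 0 0 4 0 0 -36;0.5 0 0 5.3 0 0 -45.3'
python3 -m creep '0.5 0 0 0 0 0 0;0.5 0 0 0 0 0 0;0.5 0 0 0 0 0 0'
python3 - <<'E'
from h import *
tool((.5754,-.1119,.149),4.7)
v=View("wrist");b=(150,150,500,300)
v.blobs(v.mask((0,180,50),(6,255,255),b)|v.mask((174,180,50),(180,255,255),b),.083,100,"barR")
E
```

```text
clock: 57.5
position: [0.5753, -0.115, 0.2305]
ee_rot: [2.852, 1.314, 0.001]
force: [0.9, -0.6, -1.2]
width: 0.172
gripper_force: 60.0
clock: 58.12
position: [0.5755, -0.1119, 0.1766]
ee_rot: [2.123, 2.315, -0.0]
force: [-1.0, -0.3, -0.2]
width: 0.171
gripper_force: 60.0
clock: 58.5
position: [0.576, -0.1118, 0.1774]
ee_rot: [2.131, 2.307, 0.001]
force: [0.7, -0.1, -1.3]
width: 0.172
gripper_force: 60.0
tool y yaw 4.6 tcp [ 576.  -111.8  177.4] z axis [ 0.001 -0.    -1.   ] q7 0.46 t 58.5
shift cm [-0.   -0.06  2.84] turn z deg -0.1
barR px[252. 248.] centre 538.7 -113.6 size 30.1 24.0 long-axis yaw 4.5
barR px[378. 248.] centre 611.0 -107.5 size 30.2 24.6 long-axis yaw 4.5
```

```bash
python3 -m creep '0.5 0 -0.05 0.4 0 0 0;0.5 0 -0.05 1 0 0 0;0.5 0 -0.05 1.6 0 0 0;0.5 0 -0.05 2.2 0 0 0;0.5 0 -0.05 2.8 0 0 0'
python3 -m creep '0.5 0 0 0 0 0 0'
python3 -m creep '0.5 0 0 0 0 0 8;0.5 0 0 0 0 0 16;0.5 0 0 0 0 0 24;0.5 0 0 0 0 0 32;0.5 0 0 0 0 0 40'
python3 -m creep '0.5 0 0 0 0 0 8;0.5 0 0 0 0 0 16;0.5 0 0 0 0 0 24;0.5 0 0 0 0 0 32;0.5 0 0 0 0 0 40'
python3 -m creep '0.5 0 0 0 0 0 6;0.5 0 0 0 0 0 12;0.5 0 0 0 0 0 17;0.5 0 0 0 0 0 22;0.5 0 0 0 0 0 22'
python3 - <<'E'
from h import *
s=telemetry.observe();print(np.round(s["ft_torque"],2),np.round(s["force"],1));tool((.5754,-.1119,.149),-85.3)
E
```

```text
clock: 59.18
position: [0.575, -0.1118, 0.1482]
ee_rot: [-2.129, -2.31, 0.0]
force: [0.2, 0.1, -0.7]
width: 0.172
gripper_force: 60.0
clock: 59.3
position: [0.5747, -0.1117, 0.1481]
ee_rot: [-2.129, -2.31, 0.001]
force: [-0.5, 1.0, -1.2]
width: 0.172
gripper_force: 60.0
clock: 59.92
position: [0.5751, -0.112, 0.1489]
ee_rot: [2.794, 1.436, 0.0]
force: [-0.9, 0.2, -1.5]
width: 0.172
gripper_force: 60.0
clock: 60.55
position: [0.5745, -0.1115, 0.1489]
ee_rot: [-3.116, -0.395, 0.002]
force: [-2.5, 1.4, 1.2]
width: 0.172
gripper_force: 60.0
clock: 61.18
position: [0.5745, -0.1111, 0.1488]
ee_rot: [-3.135, 0.198, 0.003]
force: [-4.5, 1.2, 4.7]
width: 0.171
gripper_force: 60.2
[0.47 1.41 0.79] [-4.5  1.2  4.7]
tool y yaw -97.2 tcp [ 574.5 -111.1  148.8] z axis [-0.002  0.001 -1.   ] q7 -0.97 t 61.2
shift cm [ 0.1   0.06 -0.02] turn z deg -11.9
```

Stop torque 0.79 Nm, so this clip is closed too. I'll back the key off, lift it, check, and return it.

```bash
python3 -m creep '0.5 0 0 0 0 0 2;0.5 0 0 0 0 0 -4;0.5 0 0 0 0 0 -9;0.5 0 0 0 0 0 -12;0.5 0 0 0 0 0 -12'
python3 - <<'E'
from h import *
s=telemetry.observe();print(np.round(s["ft_torque"],2))
E
python3 -m creep '0.5 0 0 -0.5 0 0 0;0.5 0 0 -1.5 0 0 0;0.5 0 0 -3 0 0 0;0.5 0 0 -6 0 0 0;0.5 0 0 -8 0 0 0'
python3 - <<'E'
from h import *
v=View("wrist");b=(150,120,500,330)
v.blobs(v.mask((0,180,50),(6,255,255),b)|v.mask((174,180,50),(180,255,255),b),.083,100,"barR")
tool((.4949,.4615,.225),-96.9)
E
```

```text
clock: 61.8
position: [0.5755, -0.112, 0.1489]
ee_rot: [-3.139, -0.127, -0.002]
force: [-1.4, 0.1, -0.8]
width: 0.171
gripper_force: 60.0
[-0.05  0.12  0.02]
clock: 62.42
position: [0.5755, -0.1121, 0.2309]
ee_rot: [3.139, 0.128, 0.003]
force: [0.4, 0.7, -0.7]
width: 0.168
gripper_force: 60.0
barR px[262. 228.] centre 572.7 -75.5 size 29.9 23.0 long-axis yaw -85.4
barR px[366. 228.] centre 578.5 -148.0 size 30.6 24.5 long-axis yaw -85.4
tool y yaw -85.4 tcp [ 576.4 -112.6  232.9] z axis [ 0.004 -0.001 -1.   ] q7 -0.88 t 62.5
shift cm [ -3.47 -57.88   0.72] turn z deg 11.5
```

```bash
python3 -m creep '0.5 -0.3 -5 0 0 0 0;0.5 -0.6 -11 0 0 0 0;0.5 -1 -17 0 0 0 0;0.5 -1.5 -23 0 0 0 0;0.5 -2 -29 0 0 0 0'
python3 -m creep '0.5 -0.3 -6 0 0 0 3;0.5 -0.6 -12 0 0 0 6;0.5 -1 -18 0 0 0 9;0.5 -1.5 -24 0 0 0 11.5;0.5 -1.5 -28 0 0 0 11.5'
python3 -m creep '0.5 0 0 0 0 0 0;0.5 0 0 0 0 0 0'
python3 - <<'E'
from h import *
tool((.4949,.4615,.14),-96.9)
E
```

```text
clock: 63.1
position: [0.5309, 0.1777, 0.2288]
ee_rot: [-3.139, -0.128, -0.0]
force: [0.8, 0.4, -1.3]
width: 0.17
gripper_force: 60.0
clock: 63.72
position: [0.4918, 0.4573, 0.2279]
ee_rot: [-3.136, 0.182, 0.001]
force: [-0.5, -0.2, -1.6]
width: 0.168
gripper_force: 60.0
clock: 63.98
position: [0.4939, 0.4526, 0.2286]
ee_rot: [3.135, -0.188, 0.0]
force: [0.1, -0.7, -1.3]
width: 0.169
gripper_force: 60.0
tool y yaw -96.9 tcp [493.9 452.6 228.6] z axis [ 0.    -0.001 -1.   ] q7 -1.93 t 64.0
shift cm [-0.01 -0.91  8.86] turn z deg 0.0
```

```bash
python3 -m creep '0.5 0 -0.9 0 0 0 0;0.5 0 -0.9 4 0 0 0;0.5 0 -0.9 8 0 0 0;0.5 0 -0.9 8.8 0 0 0;0.5 0 -0.9 8.8 0 0 0'
python3 - <<'E'
from h import *
v=View("wrist");tool((.4950,.4613,.0815),-96.9)
E
```

```text
clock: 64.6
position: [0.4954, 0.4622, 0.1415]
ee_rot: [-3.136, 0.188, -0.001]
force: [-0.9, -0.1, -0.2]
width: 0.175
gripper_force: 60.0
tool y yaw -96.9 tcp [495.8 462.4 142.3] z axis [ 0.002  0.001 -1.   ] q7 -1.88 t 64.7
shift cm [-0.08  0.13  6.08] turn z deg 0.0
```

```bash
python3 -m creep '0.5 0 0.1 2 0 0 0;0.5 0 0.1 4 0 0 0;0.5 0 0.1 5.3 0 0 0;0.5 0 0.1 5.9 0 0 0;0.5 0 0.1 6 0 0 0'
python3 - <<'E'
from h import *
s=telemetry.observe();print(np.round(s["force"],1),np.round(s["position"],4))
E
python3 -m creep '5 0 0 0 0 0 0;5 0 0 0 0 0 0;5 0 0 0 0 0 0;5 0 0 0 0 0 0'
python3 -m creep '5 0 0 -2 0 0 0;5 0 0 -6 0 0 0;5 0 0 -11 0 0 0;5 0 0 -16 0 0 0;5 0 0 -20 0 0 0'
python3 -m creep '5 -8 0 0 0 0 0;5 -12 0 0 0 0 0;5 -12 0 0 0 0 0;5 -12 0 0 0 0 0'
python3 - <<'E'
from h import *
v=View("top");s=View("scene");w=View("wrist")
tile=np.hstack([cv2.resize(v.img[190:330,110:490],(760,280)) ]);t2=cv2.resize(s.img[170:390,220:510],(380,288));t3=cv2.resize(w.img,(380,288))
cv2.imwrite("pics/end.png",np.vstack([tile,np.hstack([t2,t3])])[:,:,::-1])
E
```

```text
clock: 65.28
position: [0.4946, 0.4613, 0.0812]
ee_rot: [-3.136, 0.187, 0.001]
force: [-4.7, -2.3, 12.6]
width: 0.172
gripper_force: 60.0
[-4.7 -2.3 12.6] [0.4946 0.4613 0.0812]
clock: 65.78
position: [0.4947, 0.4614, 0.0807]
ee_rot: [-3.136, 0.187, -0.0]
force: [-0.5, -0.6, 0.3]
width: 0.53
gripper_force: 0.0
clock: 66.4
position: [0.4953, 0.4609, 0.2846]
ee_rot: [-3.134, 0.188, -0.003]
force: [0.3, 0.8, 0.2]
width: 0.545
gripper_force: 0.0
clock: 66.9
position: [0.3758, 0.4756, 0.282]
ee_rot: [-3.135, 0.187, -0.001]
force: [-0.2, 0.2, 0.1]
width: 0.547
gripper_force: 0.0
```

View pics/end.png

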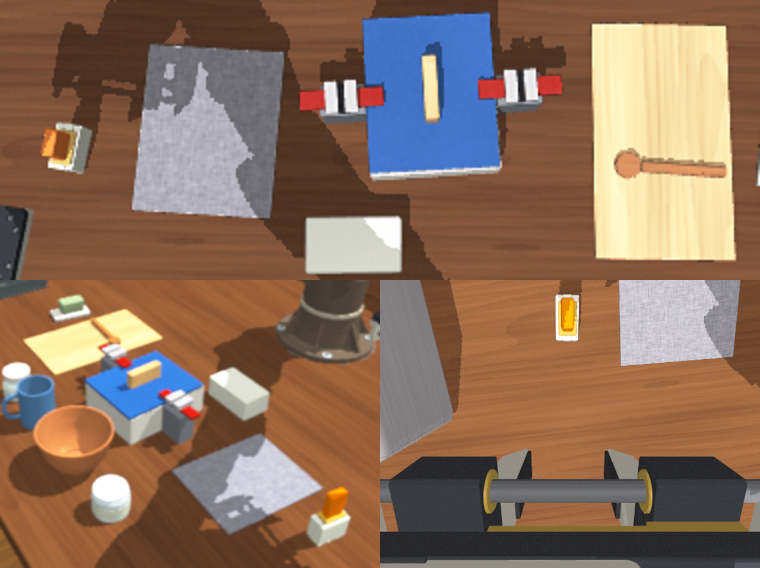

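The tiled picture shows the lid on with both clips across it at (343,98) and (520,87). The key stands upright in its holder at (62,145), and only the spoon is left on the board at (670,165).

```bash
python3 -c "
from cell import job;print(job.sign_off())"
```

```text
the job is handed in; nothing more can be done
None
```

The job is handed in after about 67 s of robot time: the one knife on the board (red handle) is in the case, the lid is pressed home, both clips are turned to their stops across it, the key stands in its holder and the spoon is still on the board.

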